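# Gauge a wooden press screw with the matching thread leaf

## Robot

A 7-joint arm with a two-finger parallel gripper is mounted at the origin on a cart in front of the work surface, level with it; the furniture and walls round the work are solid. World frame = base frame: x ahead of the robot, y to its left, z up, the work surface at z = 0. Lengths are in m, angles in rad, forces in N, time in s.
With the tool pointing down it reaches from about 0.4 to 0.85 m from the base axis. Payload 4.5 kg.
Tool frame: the origin (TCP) lies at the very end of the fingers, on their centre line; the grasp point (between the pads) lies 19 mm behind it (r.pinch_z is the distance from the TCP to the grasp point, in m); x points along the fingers, y is the direction in which the jaws open and shut, and the axes are right-handed (so a half turn about x gives the same grasp; the last joint's range is limited). The gripper opens to 88 mm and grips with 3 to 60 N. Pads are 18 mm wide; open, the fingers measure 123 mm over their backs; the gripper's body (75 mm by 187 mm) begins 45 mm behind the grasp point.
Start: joints at [0.034, 0.689, -0.195, 1.565, 0.157, 0.902, -0.215], TCP at [0.625, 0, 0.239] pointing down, gripper open.
Joint ranges: [-3.01, 3.01], [-0.46, 2.08], [-1.47, 1.51], [0.13, 2.56], [-1, 4.14], [0.04, 2.09], [-2.66, 2.66]. Speed limits (rad/s): [2.57, 2.57, 3.14, 3.14, 3.14, 3.14, 3.14].

## Interface

Orientations are given as a unit quaternion [x, y, z, w].
In Python, from plant import telemetry, cams, job, r gives the robot as it stands.
- The arm moves only by the tool send_rows, never from a script. Its argument "commands" is one flat list of numbers, 7 for each row, row after row: the shift along the world's x, y, z as a fraction of full scale, then the turn, a rotation vector about the world's x, y, z as a fraction of full scale, then the closure, from 0 (fully open) to 1 (shut). In form: [dx, dy, dz, wx, wy, wz, claw, dx, dy, dz, wx, wy, wz, claw, ...]. A call has 1 to 12 rows; each row shifts and turns the pose as measured when the row begins; what a row does not reach is not made up. Full scale, the value 1, is 250 mm for a shift and 90 degrees for a turn. A row lasts 1/10 s, in which the tool goes at most 50 mm and 8.59 degrees, less where a joint would pass 70% of its speed; a pose out of reach is approached as far as the arm can. A call with a number of a shift or a turn outside -1 to 1 is refused whole. A call with a gripper value outside its range is refused whole. The fingers move at their own pace and stop on an object; "newtons" is the grip in N (left out, the last holds). Time passes only in rows, so rows that do not move let the fingers close. It gives the time, the measured TCP pose, the force and the opening at its end, in the units of the state.
- telemetry.get_state(): the state, without advancing time (a new reading comes with each control period).
- cams.snapshot(name): name is "scene" or "side" or "wrist"; returns a dict with "image" (384x512x3 uint8, blue, green, red), "intrinsics" (3x3 intrinsics, pixels), "k1" (the pictures are not rectified: a ray, as slopes to the right and down, at radius r is drawn at 1 + k1 r^2 times it, then the intrinsics apply), "world_to_cam" (4x4, takes a point from world to camera coordinates). Camera axes: x right, y down, z forward; pixel columns grow to the right and rows downward; lengths in m; the calibration is good to about 2 mm. A picture is of the moment at which its call begins. There is no depth.
- job.finish_job(): hands the job in, once; it reports no verdict.
The state is a dict: "clock": time; "q": joint angles; "qd": joint speeds; "joint_torque": joint torques, N m; "tool_pos": TCP position; "eef_rot": TCP orientation; "contact_force": force on the tool from outside, world axes, zero at the start; "moment": the same for the moment, N m; "opening": opening from 0.0 (shut) to 1.0 (fully open).
Only numpy, scipy, OpenCV 4.12 (cv2) and the standard library are available. Lean on these libraries where they do the work, as an engineer would, in place of code of your own. Each camera call takes 0.05 s, during which the arm holds its last target.

## Task

Find out the pitch of the wooden press screw: take the leaf that did not fit off the hardwood rest block and lay it flat on the black slab with the other, then lay the leaf whose teeth match the thread on the block and slide it in until it sits fully home along its whole length, and let go. Then prove that it does not rock: press on it with the fingers first near the end by the screw's head, where the thread is unworn, then near its other end. Leave it seated, with both other leaves flat on the slab, and do not knock or shift the bottle, weight, setter or jar.

Things in the scene. Friction and masses are not known exactly. Their poses are not given: they have to be found in the camera images.
- press_screw: beech press screw lying in two V-rests beside a rest block, all fixed as one. Origin on the bench (z = 0) under the middle of the thread, y along the axis towards the tail, x from the block to the screw, z up. V-rests: 24 mm high, 72 mm wide, at |y| 80 to 99 mm. The medium leaf is home with its origin at x = -42 mm and y = 0, +-12 or +-24 mm, axes parallel; other leaves stop 4 mm or more short
- thread_mid (a point): middle of the thread, on the axis, 27 mm above the bench. Waxed (slippery) right-hand V thread, 60 degrees, 12 mm pitch, crest radius 20 mm, root radius 13.4 mm, y = -98 to +100 mm. Facing the block, level with the axis, ridges lie at y = 0, +-12, +-24 mm..., grooves half way between
- screw_head (a point): middle of the screw's head, on the axis at y = -119 mm: a turned hub 50 mm across, 40 mm long. Through it goes a 12 mm tommy bar which slants up and back to 85 mm height at x = +92 mm. The tail at the other end is bare
- rest_top (a point): middle of the flat top of the hardwood rest block, 22 mm above the bench. The block reaches 28 mm either way in x and 79 mm in y; its screw-side edge is 2 mm off the crests. A leaf lies on it with the teeth towards the screw (+x), its mid-thickness level with the screw's axis
- slab: black cutting slab 166 x 223 x 26 mm (x, y, z), fixed; origin at the centre of its underside, top at 26 mm. Two leaves start on it at about y = -68 and +2 mm (either way round), teeth towards its -y edge; the place round y = +72 mm is free
- leaf_medium: medium leaf, the one that matches the screw: polished, slippery aluminium plate 44 x 100 x 10 mm (x, y, z), loose, 0.08 to 0.17 kg, origin at the centre of its underside. 8 V teeth, 12 mm pitch, 6 mm long, along its +x edge at y = +-6, 18, 30, 42 mm. Rough wooden grip rib on top, 12 mm (x) x 44 mm (y) x 26 mm high, centred at x = -15 mm, its top 36 mm above the underside. Starts on the slab
- leaf_fine: fine leaf: polished, slippery aluminium plate 44 x 100 x 10 mm (x, y, z), loose, 0.08 to 0.17 kg, origin at the centre of its underside. 10 V teeth, 9 mm pitch, 4.5 mm long, along its +x edge. Rough wooden grip rib on top, 12 mm (x) x 44 mm (y) x 26 mm high, centred at x = -15 mm, its top 36 mm above the underside. Starts on the slab
- leaf_coarse: coarse leaf: polished, slippery aluminium plate 44 x 100 x 10 mm (x, y, z), loose, 0.08 to 0.17 kg, origin at the centre of its underside. 6 V teeth, 15 mm pitch, 7.5 mm long, along its +x edge. Rough wooden grip rib on top, 12 mm (x) x 44 mm (y) x 26 mm high, centred at x = -15 mm, its top 36 mm above the underside. Starts on the rest block, clear of the screw, teeth towards it
- medium_head (a point): point on the medium leaf's edge line between the teeth, at mid-thickness, 2 mm from its -y end (leaf frame +22, -48, +5 mm), the end that is towards the screw's head when seated; 20 mm from the screw's axis when fully home
- medium_tail (a point): the same point at the medium leaf's +y end (leaf frame +22, +48, +5 mm), towards the screw's tail when seated
- glue_bottle: plastic glue bottle, 54 mm across, 130 mm tall, standing between screw and slab; origin at the centre of its foot. To be left alone
- weight: turned brass weight, 51 mm across, 68 mm tall; origin at the centre of its foot. To be left alone
- snap_setter: snap setter, a steel rod 21 mm across, 104 mm tall, standing on end; origin at the centre of its foot. To be left alone
- rivet_jar: jar of rivets, 55 mm across, 55 mm tall; origin at the centre of its foot. To be left alone

How it is judged:
By the outcome, as a careful person would: the job done as asked, in the order asked, and still so for the second after the job is handed in, with the robot touching nothing.
It also fails if it takes over 64 s, if anything falls off the work surface, if the arm or the gripper's body presses on something with over 40 N, if the wrist force passes 120 N, or if a joint passes its speed limit or range.

## Working session

There is one attempt and no reset: what is moved stays moved. The work goes in short steps, Python scripts to look and compute and a tool call to move; the robot and the scene stay as the last step left them, time stands still between calls to the robot, and variables do not carry over. Pictures are saved under pics/ and viewed, and the job is handed in when it is done.

Besides the shell and the picture viewer there is one more tool, called after "Request:" as a command line: name --argument value ..., lists and objects as JSON in quotes. send_rows: Moves the arm, as the interface text tells. Its arguments: {"type":"object","properties":{"commands":{"type":"array"},"newtons":{"type":"number"}},"required":["commands"]}

```bash
ls -la; mkdir -p pics; python3 - <<'E'
from plant import telemetry, cams, job, r
import cv2
s=telemetry.get_state()
for k,v in s.items(): print(k,v)
print(r.pinch_z)
for n in ("scene","side","wrist"):
    d=cams.snapshot(n)
    cv2.imwrite(f"pics/{n}0.png",d["image"])
    print(n,d["intrinsics"],d["k1"],d["world_to_cam"])
E
```

```text
total 12
drwxr-xr-x  3 agent agent 4096 Dec  6 14:58 .
drwxr-xr-x 23 root  root  4096 Dec  6 14:58 ..
drwxr-xr-x  2 agent agent 4096 Dec  6 14:58 pics
clock 0.0
q [ 0.0338096   0.68996243 -0.1945296   1.56632136  0.15731618  0.90248745
 -0.21507499]
qd [ 1.82299468e-03 -2.11032307e-03 -2.15237342e-03 -8.84606352e-04
  4.98161790e-04  1.45493202e-05 -5.16137327e-04]
joint_torque [ 3.38560185e-04 -5.27571630e+01 -1.26686912e+00 -1.53434461e+01
 -5.26333472e-02  6.56995355e-03  1.65937727e-04]
tool_pos [ 6.24384197e-01 -5.00528374e-05  2.37929914e-01]
eef_rot [-0.49949212 -0.50044143  0.50044792 -0.49961772]
contact_force [-0.29700472 -0.66650187 -0.60182978]
moment [-0.04342466  0.01197593 -0.04324509]
opening 1.00260006028187
0.0187
scene [[434.57817211   0.         252.22597231]
 [  0.         434.57817211 192.44138878]
 [  0.           0.           1.        ]] 0.020483629109601154 [[ 0.61200865 -0.79077981 -0.01061675 -0.19407894]
 [-0.40028801 -0.29816141 -0.86652714  0.3080223 ]
 [ 0.68206666  0.53457186 -0.49901703  0.9431463 ]
 [ 0.          0.          0.          1.        ]]
side [[359.36841195   0.         252.63200044]
 [  0.         359.36841195 192.04260495]
 [  0.           0.           1.        ]] -0.06643765603994504 [[-0.88180491 -0.47156829 -0.0065915   0.5581138 ]
 [-0.29777477  0.56755071 -0.76760431  0.1108792 ]
 [ 0.36571887 -0.67491447 -0.64089014  1.11572894]
 [ 0.          0.          0.          1.        ]]
wrist [[337.07355828   0.         260.30970102]
 [  0.         337.07355828 196.00149976]
 [  0.           0.           1.        ]] 0.02084154251058815 [[ 9.99996698e-01 -4.80775173e-04 -2.52454572e-03 -6.24170594e-01]
 [ 2.35104462e-04 -9.61111242e-01  2.76161411e-01 -3.81225500e-02]
 [-2.55914082e-03 -2.76161093e-01 -9.61107955e-01  3.89878390e-01]
 [ 0.00000000e+00  0.00000000e+00  0.00000000e+00  1.00000000e+00]]
```

View pics/scene0.png

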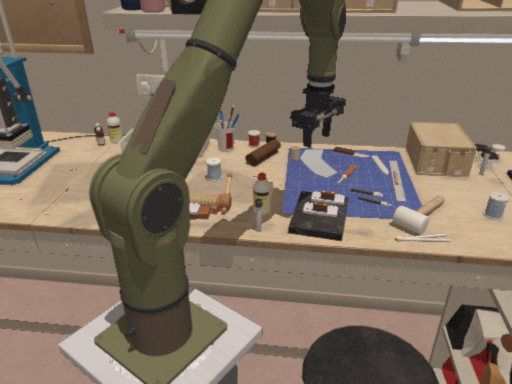

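View pics/side0.png

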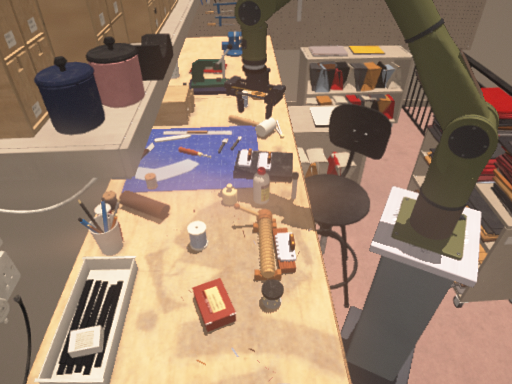

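View pics/wrist0.png

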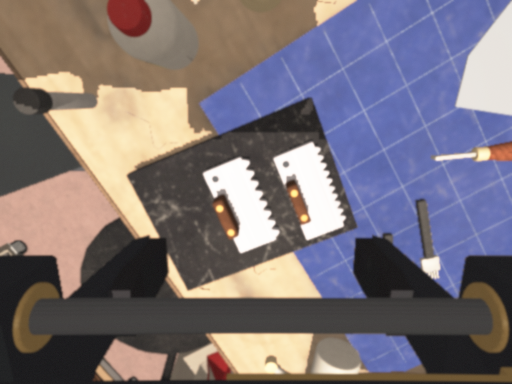

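```bash
cat > h.py <<'E'
import numpy as np, cv2
from plant import telemetry, cams, job, r
def snap(n,tag):
    d=cams.snapshot(n); cv2.imwrite(f"pics/{tag}.png",d["image"])
    np.savez(f"pics/{tag}.npz",K=d["intrinsics"],k1=d["k1"],T=d["world_to_cam"],im=d["image"]); return d
def load(tag):
    z=np.load(f"pics/{tag}.npz"); return dict(intrinsics=z["K"],k1=float(z["k1"]),world_to_cam=z["T"],image=z["im"])
def proj(d,P):
    P=np.atleast_2d(P); T=d["world_to_cam"]
    uv,_=cv2.projectPoints(P.astype(float),cv2.Rodrigues(T[:3,:3])[0],T[:3,3],d["intrinsics"],np.array([d["k1"],0,0,0.]))
    return uv[:,0]
def unproj(d,uv,z):
    uv=np.atleast_2d(uv).astype(float)
    n=cv2.undistortPoints(uv[:,None],d["intrinsics"],np.array([d["k1"],0,0,0.]))[:,0]
    T=d["world_to_cam"];R=T[:3,:3];c=-R.T@T[:3,3]
    ray=np.c_[n,np.ones(len(n))]@R
    z=np.broadcast_to(z,(len(n),))
    return c+ray*((z-c[2])/ray[:,2])[:,None]
def crop(tag,x0,y0,x1,y1,f,out):
    im=cv2.imread(f"pics/{tag}.png")[y0:y1,x0:x1]
    cv2.imwrite(f"pics/{out}.png",cv2.resize(im,None,fx=f,fy=f,interpolation=cv2.INTER_CUBIC))
def frame(o,a): # local->world matrix 2d
    c,s=np.cos(a),np.sin(a); return np.array([[c,-s],[s,c]]),np.array(o)
def l2w(o,a,P):
    P=np.atleast_2d(P).astype(float);R,o2=frame(o,a); out=P.copy(); out[:,:2]=P[:,:2]@R.T+o2; return out
def yaw_pose():
    s=telemetry.get_state(); from scipy.spatial.transform import Rotation as Ro
    R=Ro.from_quat(s["eef_rot"]).as_matrix()
    return s,R
E
python3 - <<'E'
from h import *
for n in("scene","side","wrist"): snap(n,n+"1")
crop("wrist1",110,80,370,300,3,"w1c"); crop("side1",200,160,320,320,4,"s1c"); crop("scene1",150,130,370,260,3.5,"c1c")
s,R=yaw_pose(); print(R.round(3))
d=load("wrist1"); print(unproj(d,[[128,177],[311,99],[356,228],[190,289]],.026).round(4))
E
```

```text
[[-0.001  1.     0.   ]
 [-0.     0.    -1.   ]
 [-1.    -0.001  0.   ]]
[[ 0.4812 -0.0106  0.026 ]
 [ 0.6764  0.0707  0.026 ]
 [ 0.7331 -0.0698  0.026 ]
 [ 0.5404 -0.148   0.026 ]]
```

View pics/w1c.png

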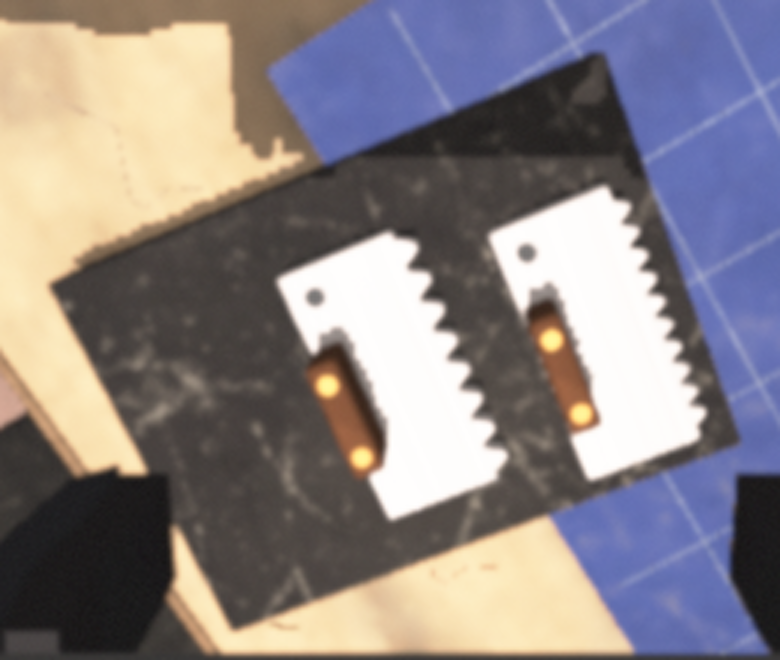

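View pics/s1c.png

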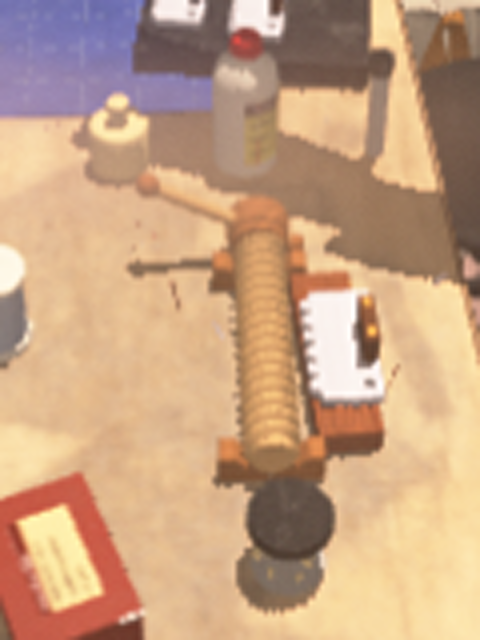

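View pics/c1c.png

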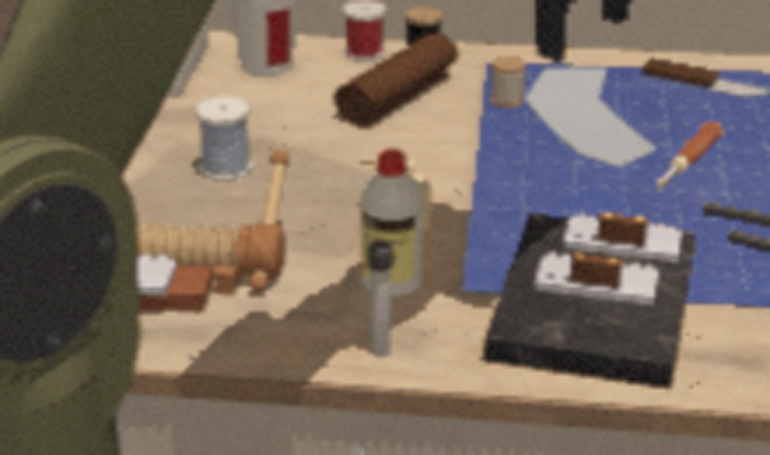

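```bash
python3 - <<'E'
from h import *
d=load("side1")
f=lambda x,y:(200+x/4,160+y/4)
for n,p,z in [("hub",f(258,215),.045),("tailtop",f(275,440),.045),("bottle foot",f(247,168),0),("setter foot",f(372,158),0),("weight foot",f(120,170),0),("jar lid",f(290,515),.055),("jar foot",f(280,600),.0),("block tail front corner",f(382,432),.022),("barend",f(148,183),.085)]:
    print(n,unproj(d,p,z).round(3))
d=load("scene1"); f=lambda x,y:(150+x/3.5,130+y/3.5)
print(unproj(d,[f(392,290),f(381,350)],0).round(3))
d=load("wrist1")
f=lambda x,y:(110+x/3,80+y/3)
# leaf plate corners (top z=.036) medium: back-left corners
print(unproj(d,[f(276,280),f(392,521),f(392,232),f(503,478)],.036).round(4))
print(unproj(d,[f(489,236),f(590,482),f(608,186),f(700,438)],.036).round(4))
# rib top screws
print(unproj(d,[f(327,385),f(362,458),f(551,340),f(581,413)],.062).round(4))
print(unproj(d,[(35,100),(75,100)],.104))
E
```

```text
hub [[0.469 0.229 0.045]]
tailtop [[0.362 0.416 0.045]]
bottle foot [[0.524 0.139 0.   ]]
setter foot [[0.435 0.078 0.   ]]
weight foot [[0.618 0.191 0.   ]]
jar lid [[0.325 0.47  0.055]]
jar foot [[0.319 0.495 0.   ]]
block tail front corner [[0.308 0.36  0.022]]
barend [[0.539 0.274 0.085]]
[[ 0.521  0.119  0.   ]
 [ 0.44   0.071 -0.   ]]
[[ 0.5633 -0.0044  0.036 ]
 [ 0.6025 -0.097   0.036 ]
 [ 0.6043  0.0126  0.036 ]
 [ 0.644  -0.0795  0.036 ]]
[[ 0.6379  0.0112  0.036 ]
 [ 0.6764 -0.0811  0.036 ]
 [ 0.6784  0.0284  0.036 ]
 [ 0.716  -0.0636  0.036 ]]
[[ 0.5833 -0.0346  0.062 ]
 [ 0.5943 -0.0609  0.062 ]
 [ 0.6578 -0.019   0.062 ]
 [ 0.6686 -0.0446  0.062 ]]
[[0.44643781 0.06942365 0.104     ]
 [0.47775301 0.06961874 0.104     ]]
```

Request:
send_rows --commands '[-0.1,0.12,0,0,0,0.035,0,-0.1,0.13,0,0,0,0.035,0,-0.1,0.13,0,0,0,0.035,0,-0.1,0.13,0,0,0,0.035,0,-0.1,0.13,0,0,0,0.035,0,-0.1,0.13,0,0,0,0.035,0,-0.1,0.13,0,0,0,0.035,0,-0.1,0.13,0,0,0,0.035,0,-0.1,0.13,0,0,0,0.035,0,0,0,0,0,0,0,0]'

```text
clock: 1.3
tool_pos: [0.391, 0.2973, 0.239]
eef_rot: [0.36, 0.609, -0.355, 0.611]
contact_force: [-0.4, -0.3, 0.5]
opening: 1.0
```

```bash
python3 - <<'E'
from h import *
s,R=yaw_pose(); print(s["clock"],s["tool_pos"].round(4) if hasattr(s["tool_pos"],"round") else s["tool_pos"],R.round(3),s["q"])
snap("wrist","w2")
E
```

```text
1.3 [0.391  0.2973 0.239 ] [[ 0.005  0.872  0.489]
 [ 0.004  0.489 -0.872]
 [-1.     0.007 -0.001]] [-0.54019899  0.52405685 -0.31396452  1.96161231  0.24877201  0.68616196
 -0.49680643]
```

View pics/w2.png

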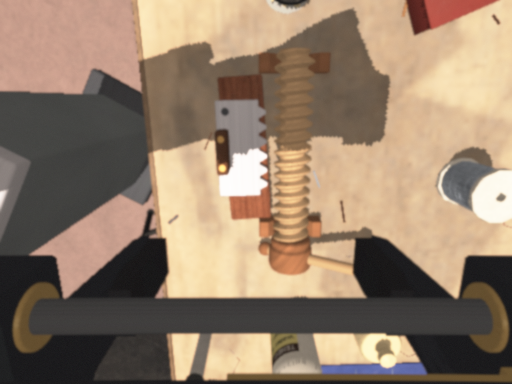

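```bash
python3 - <<'E'
from h import *
crop("w2",190,30,350,290,2.3*1,"w2c")
im=cv2.imread("pics/w2.png")
cv2.imwrite("pics/w2a.png",cv2.resize(im[35:165,200:340],None,fx=4.5,fy=4.5,interpolation=cv2.INTER_CUBIC))
cv2.imwrite("pics/w2b.png",cv2.resize(im[155:285,200:340],None,fx=4.5,fy=4.5,interpolation=cv2.INTER_CUBIC))
E
```

```text
(no output)
```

View pics/w2a.png

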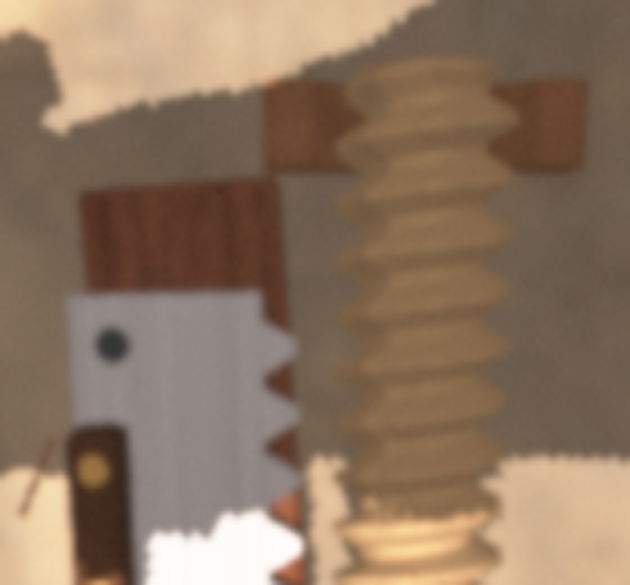

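View pics/w2b.png

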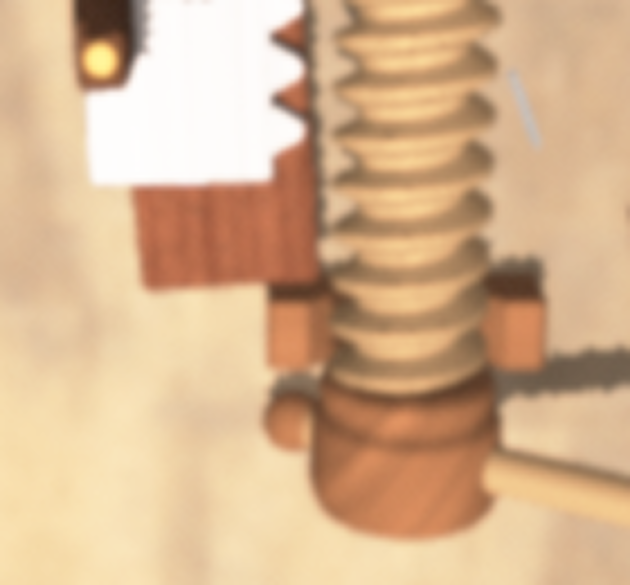

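```bash
python3 - <<'E'
from h import *
from scipy.optimize import least_squares
d=load("w2")
a=lambda x,y:(200+x/4.5,35+y/4.5); b=lambda x,y:(200+x/4.5,155+y/4.5)
px=np.array([a(82,190),a(278,180),b(148,290),b(316,278),a(265,82),a(585,82)])
lc=np.array([[-78,79,22],[-22,79,22],[-78,-79,22],[-22,-79,22],[-36,99,24],[36,99,24]])/1e3
f=lambda p,px,lc:(proj(d,l2w(p[:2],p[2],lc))-px).ravel()
s=least_squares(f,[.41,.33,.52],args=(px,lc)); print(s.x,np.degrees(s.x[2]),s.fun.reshape(-1,2).round(2))
px2=np.array([a(68,297),a(262,290),b(92,185),b(272,180)])
lc2=np.array([[-22,50,10],[22,50,10],[-22,-50,10],[22,-50,10]])/1e3; lc2[:,2]+=.022
s2=least_squares(f,[.36,.3,.52],args=(px2,lc2)); print(s2.x,np.degrees(s2.x[2]),s2.fun.reshape(-1,2).round(2))
rib=l2w(s2.x[:2],s2.x[2],[-.015,0,.058]); print("rib",rib)
# leaf in fixture frame
R,o=frame(s.x[:2],s.x[2]); print("in fixture",(s2.x[:2]-o)@R)
np.save("fix.npy",s.x); np.save("coarse.npy",s2.x)
# overlay
im=cv2.resize(d["image"],None,fx=1.5,fy=1.5)
def dr(P,c):
    for q in proj(d,P): cv2.circle(im,tuple(int(v) for v in q*1.5),2,c,-1)
dr(l2w(s.x[:2],s.x[2],lc),(0,255,0));dr(l2w(s2.x[:2],s2.x[2],lc2),(255,0,0))
dr(l2w(s.x[:2],s.x[2],[[-.020,y/1e3,.027] for y in range(-96,97,12)]),(0,0,255))
dr(l2w(s.x[:2],s.x[2],[[0,-.139,.027+.025],[0,.1,.047]]),(255,255,0))
dr(l2w(s2.x[:2],s2.x[2],[[-.015,-.022,.058],[-.015,.022,.058]]),(0,255,255))
cv2.imwrite("pics/w2o.png",im[30:450,200:600])
sl=load("wrist1")
E
```

```text
[0.41505573 0.33004978 0.54886033] 31.447380641729673 [[-2.79 -0.86]
 [ 8.91 -0.87]
 [-6.92  3.31]
 [ 4.65  4.08]
 [-2.87 -0.2 ]
 [-1.12 -3.35]]
[0.36273603 0.30417877 0.53314044] 30.54669682764341 [[-0.43 -0.43]
 [ 0.26  0.1 ]
 [-0.13  0.14]
 [ 0.31  0.28]]
rib [[0.34981781 0.29655516 0.058     ]]
in fixture [-0.05813226  0.00522492]
```

View pics/w2o.png

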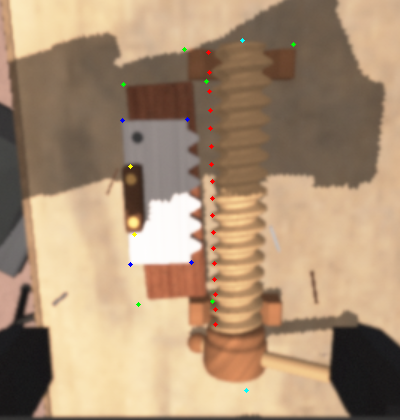

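```bash
python3 - <<'E'
from h import *
im=cv2.imread("pics/w2.png")
for k,(y0,y1) in enumerate([(40,140),(125,225),(190,290)]):
    c=cv2.resize(im[y0:y1,205:335],None,fx=6,fy=6,interpolation=cv2.INTER_CUBIC)
    for i in range(0,130,10): cv2.putText(c,str(205+i),(i*6,8),0,.3,(0,255,0),1); cv2.line(c,(i*6,0),(i*6,4),(0,255,0),1)
    for i in range(0,100,10): cv2.putText(c,str(y0+i),(0,i*6+4),0,.3,(0,255,0),1); cv2.line(c,(0,i*6),(4,i*6),(0,255,0),1)
    cv2.imwrite(f"pics/w2_{k}.png",c)
E
```

```text
(no output)
```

View pics/w2_0.png

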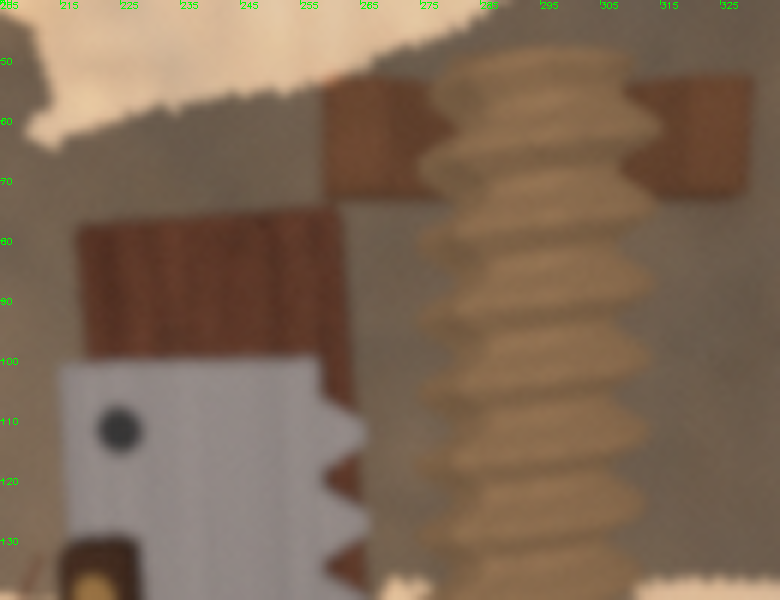

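View pics/w2_1.png

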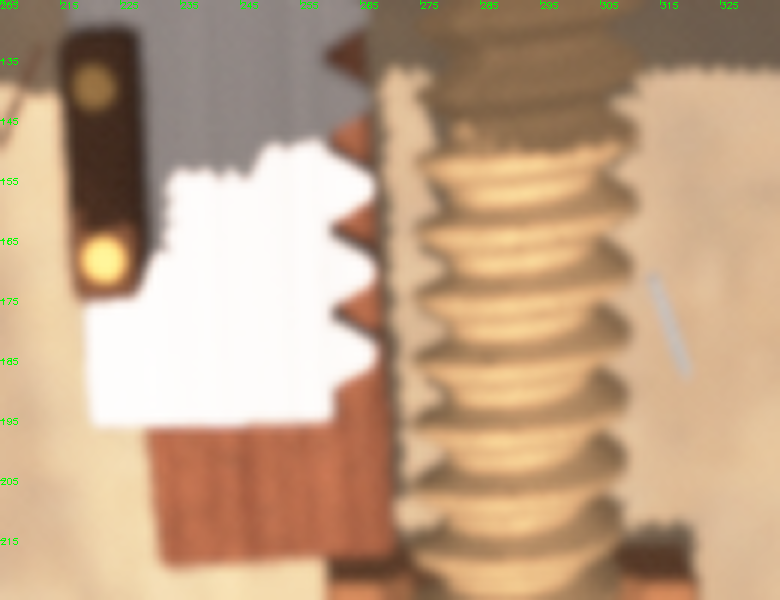

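View pics/w2_2.png

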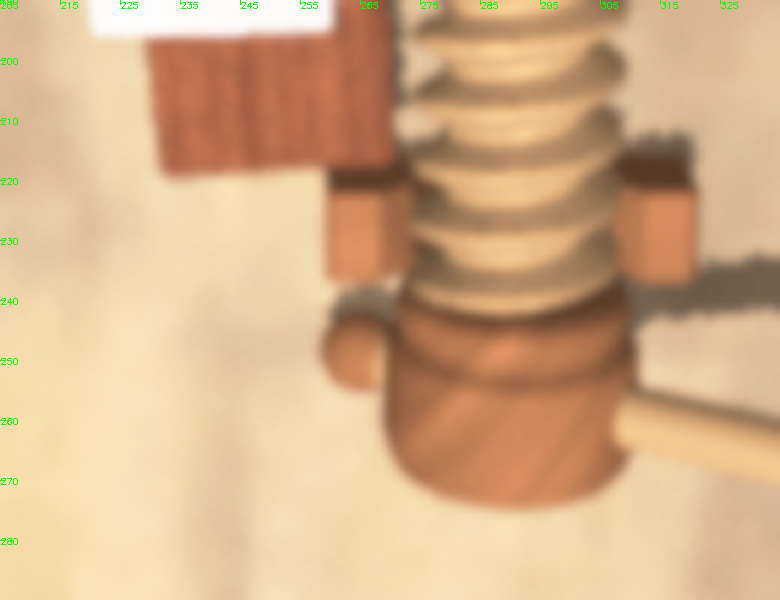

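```bash
python3 - <<'E'
from h import *
from scipy.optimize import least_squares
d=load("w2")
vl=[67.5,80,93.7,105.8,117.5,128.3,140.8,152.5,164.2,174.2,185,196.7,206.7,216.3,226.7,235.3]
ul=np.interp(vl,[67,80,130,152,196,216,235],[274.7,274.7,274.8,274.2,273.8,273.6,273])
yl=84-12*np.arange(16)
R_=[(660,125,40),(658,200,40),(652,275,40),(650,355,40),(650,425,40),(645,500,40),None,(635,135,125),(635,205,125),(630,270,125),(628,330,125),(626,390,125),(625,460,125),(622,525,125)]
pr=[];yr=[]
for i,q in enumerate(R_):
    if q: pr.append((205+q[0]/6,q[2]+q[1]/6)); yr.append(90-12*i)
px=np.r_[np.c_[ul,vl],pr]
lc=np.r_[np.c_[-20+0*yl,yl,25.5+0*yl],np.c_[[20]*len(yr),yr,[28.5]*len(yr)]]/1e3
f=lambda p:(proj(d,l2w(p[:2],p[2],lc))-px).ravel()
s=least_squares(f,[.41,.33,.52],loss="soft_l1"); print(s.x,np.degrees(s.x[2])); print(s.fun.reshape(-1,2).round(1).tolist() )
np.save("fix.npy",s.x); c=np.load("coarse.npy")
R,o=frame(s.x[:2],s.x[2]); print("coarse in fixture",(c[:2]-o)@R, np.degrees(c[2]-s.x[2]))
for z in (.022,.012,0):
  W=unproj(d,[(205+78/6,40+226/6),(205+340/6,40+208/6),(205+160/6,125+570/6),(205+395/6,125+555/6)],z)
  print(z,((W[:,:2]-o)@R).round(4).tolist())
W=unproj(d,[(259.2,72.8),(329.5,72.8),(259.7,221.5),(320.7,221),(259.5,237),(320.5,237)],.024);print(((W[:,:2]-o)@R).round(4).tolist())
im=cv2.resize(d["image"],None,fx=2.5,fy=2.5)
for q in proj(d,l2w(s.x[:2],s.x[2],lc)): cv2.circle(im,tuple(int(v) for v in q*2.5),2,(0,0,255),-1)
cv2.imwrite("pics/w2o2.png",im[80:680,400:900])
E
```

```text
[0.41426173 0.32900725 0.51235417] 29.355731717803135
[[-0.2, 0.7], [-0.3, 0.9], [-0.4, -0.3], [-0.6, -0.1], [-0.7, 0.1], [-0.8, 1.1], [-0.6, 0.1], [-0.4, -0.3], [-0.4, -0.9], [-0.4, 0.0], [-0.4, -0.1], [-0.4, -1.3], [-0.4, -0.9], [-0.4, -0.4], [-0.1, -0.8], [0.1, 0.4], [0.4, 0.4], [0.2, 0.9], [0.6, 1.1], [0.5, 0.3], [-0.1, 0.8], [0.3, 0.3], [1.0, -0.7], [0.6, -1.0], [0.9, -0.8], [0.8, 0.1], [0.8, 0.8], [0.5, -0.4], [0.6, -0.9]]
coarse in fixture [-0.0570811   0.00361914] 1.1909651098402727
0.022 [[-0.0771, 0.0754], [-0.0328, 0.0782], [-0.0673, -0.078], [-0.0225, -0.0751]]
0.012 [[-0.0782, 0.076], [-0.0327, 0.0788], [-0.0681, -0.0816], [-0.0222, -0.0787]]
0 [[-0.0795, 0.0767], [-0.0326, 0.0796], [-0.0691, -0.086], [-0.0217, -0.083]]
[[-0.0353, 0.0798], [0.0354, 0.0796], [-0.0353, -0.0792], [0.0341, -0.0789], [-0.0355, -0.0982], [0.0348, -0.0985]]
```

View pics/w2o2.png

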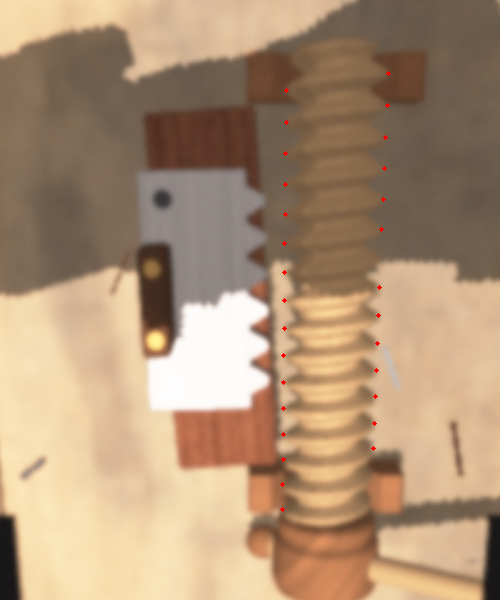

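Request:
send_rows --commands '[-0.055,0,-0.06,0,0,0.013,0.6,-0.055,0,-0.1,0,0,0,0.6,-0.055,0,-0.14,0,0,0,0.6,0,0,-0.14,0,0,0,0.6,0,0,-0.08,0,0,0,0.6,0,0,0,0,0,0,0.6]'

```text
clock: 1.95
tool_pos: [0.3578, 0.29, 0.1065]
eef_rot: [0.36, 0.606, -0.353, 0.615]
contact_force: [0.6, 0.2, 0.5]
opening: 0.482
```

```bash
python3 - <<'E'
from h import *
s,R=yaw_pose(); print(s["clock"],s["tool_pos"],R.round(3),np.degrees(np.arctan2(R[1,1],R[0,1])))
d=snap("wrist","w3")
t=np.array(s["tool_pos"])
print(proj(d,[t]), proj(d,[t+R[:,1]*.018,t-R[:,1]*.018]))
E
```

```text
1.95 [0.35784822 0.29001264 0.1065348 ] [[ 0.016  0.871  0.491]
 [ 0.002  0.491 -0.871]
 [-1.     0.015  0.006]] 29.4206370771328
[[259.97453045 254.48345148]] [[298.05438269 254.48820612]
 [221.90087585 254.50972673]]
```

View pics/w3.png

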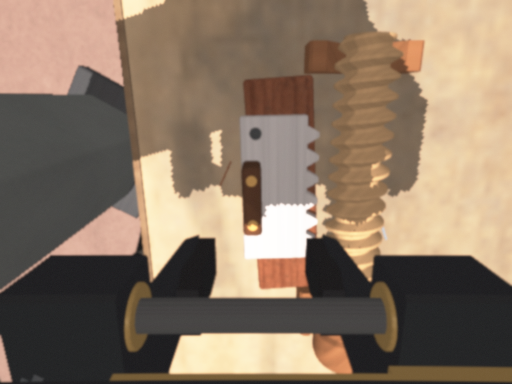

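```bash
cat >> h.py <<'E'
def leaffit(d,px,z,x0,corners=None):
    from scipy.optimize import least_squares
    lc=np.array([[-22,50,10],[22,50,10],[-22,-50,10],[22,-50,10]])/1e3; lc[:,2]+=z
    s=least_squares(lambda p:(proj(d,l2w(p[:2],p[2],lc))-np.array(px)).ravel(),x0)
    return s.x,np.abs(s.fun).max()
def go(x,y,z,yawdeg):
    """print needed shift & turn in scale units; tool y at yaw, x down"""
    from scipy.spatial.transform import Rotation as Ro
    s,R=yaw_pose(); a=np.radians(yawdeg)
    Rt=np.array([[0,np.cos(a),np.sin(a)],[0,np.sin(a),-np.cos(a)],[-1,0,0]])
    rv=Ro.from_matrix(Rt@R.T).as_rotvec()
    print("t",s["clock"],"pos",np.round(s["tool_pos"],4),"shift/scale",np.round((np.array([x,y,z])-s["tool_pos"])/.25,3),"turn/scale",np.round(rv/(np.pi/2),4),"F",np.round(s["contact_force"],1),"open",round(s["opening"],3))
E
python3 - <<'E'
from h import *
d=load("w3")
W=unproj(d,[(251,181),(251.5,227.5)],.058);print(W,W.mean(0))
x,e=leaffit(d,[(241.5,116),(306,115),(245.5,259),(307,258)],.022,[.36,.3,.52]);print(x,np.degrees(x[2]),e,l2w(x[:2],x[2],[-.015,0,.058]))
crop("w3",230,90,330,290,3,"w3c")
r_=l2w(x[:2],x[2],[-.015,0,.058])[0]
go(r_[0],r_[1],.037,np.degrees(x[2]))
E
```

```text
[[0.34207816 0.30851102 0.058     ]
 [0.35659855 0.28288892 0.058     ]] [0.34933835 0.29569997 0.058     ]
[0.36262446 0.30433776 0.5394742 ] 30.90959472882989 2.575281740098035 [[0.34975478 0.29663248 0.058     ]]
t 2.0 pos [0.3584 0.2903 0.1076] shift/scale [-0.035  0.025 -0.282] turn/scale [-0.0022  0.0107  0.0169] F [0.4 0.1 0. ] open 0.435
```

View pics/w3c.png

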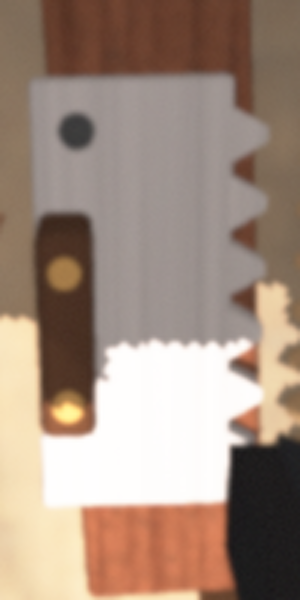

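Request:
send_rows --commands '[-0.035,0.025,-0.06,-0.002,0.011,0.017,0.6,0,0,-0.08,0,0,0,0.6,0,0,-0.06,0,0,0,0.6,0,0,0,0,0,0,0.6]'

```text
clock: 2.4
tool_pos: [0.3557, 0.2971, 0.0608]
eef_rot: [0.354, 0.613, -0.347, 0.615]
contact_force: [0.3, 0.1, -0.1]
opening: 0.399
```

```bash
python3 - <<'E'
from h import *
go(.3497,.2966,.037,30.6)
E
```

```text
t 2.4 pos [0.3557 0.2971 0.0608] shift/scale [-0.024 -0.002 -0.095] turn/scale [-0.0039  0.0049  0.0007] F [ 0.3  0.1 -0.1] open 0.399
```

Request:
send_rows --commands '[-0.024,-0.002,0,-0.004,0.005,0,0.6,-0.008,0,-0.03,0,0,0,0.6,0,0,-0.05,0,0,0,0.6,0,0,-0.015,0,0,0,0.6,0,0,0,0,0,0,0.6]'

```text
clock: 2.9
tool_pos: [0.3501, 0.2978, 0.0405]
eef_rot: [0.354, 0.613, -0.349, 0.614]
contact_force: [0.7, 0.7, 0.3]
opening: 0.398
```

```bash
python3 - <<'E'
from h import *
go(.3497,.2966,.037,30.6)
d=snap("wrist","w4"); t=telemetry.get_state()["tool_pos"]
E
```

```text
t 2.9 pos [0.3501 0.2978 0.0405] shift/scale [-0.002 -0.005 -0.014] turn/scale [-0.0033  0.0032  0.0028] F [0.7 0.7 0.3] open 0.398
```

View pics/w4.png

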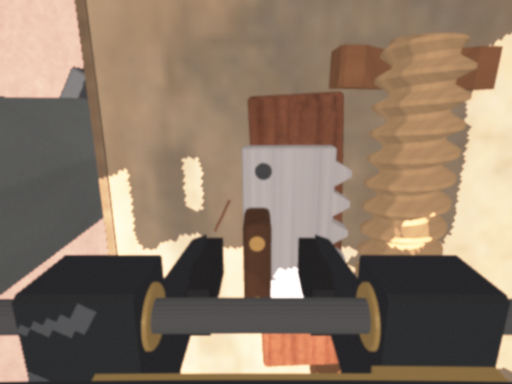

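Request:
send_rows --commands '[0,0,-0.008,0,0,0,0.9,0,0,0,0,0,0,1,0,0,0,0,0,0,1,0,0,0,0,0,0,1]' --newtons 25

```text
clock: 3.35
tool_pos: [0.3504, 0.298, 0.0395]
eef_rot: [0.355, 0.613, -0.349, 0.614]
contact_force: [-0.3, -0.5, -2.3]
opening: 0.132
```

Request:
send_rows --commands '[0,0,0.06,0,0,0,1,0,0,0.15,0,0,0,1,0,0,0.16,0,0,0,1,0,0,0.16,0,0,0,1,0.03,-0.06,0.06,0,0,0,1,0.07,-0.14,0,0,0,-0.01,1,0.07,-0.14,0,0,0,-0.01,1,0.07,-0.14,0,0,0,-0.01,1]'

```text
clock: 4.15
tool_pos: [0.4085, 0.1799, 0.1934]
eef_rot: [0.366, 0.607, -0.358, 0.608]
contact_force: [0.7, 0.3, -2.0]
opening: 0.135
```

```bash
python3 - <<'E'
from h import *
go(.5247,-.074,.16,22.6)
E
```

```text
t 4.15 pos [0.4085 0.1799 0.1934] shift/scale [ 0.465 -1.015 -0.133] turn/scale [-0.0056  0.0051 -0.0643] F [ 0.7  0.3 -2. ] open 0.135
```

Request:
send_rows --commands '[0.065,-0.14,0,-0.003,0.003,-0.01,1,0.065,-0.14,0,-0.003,0.003,-0.01,1,0.065,-0.14,0,0,0,-0.01,1,0.065,-0.14,0,0,0,-0.01,1,0.065,-0.14,-0.02,0,0,-0.01,1,0.065,-0.14,-0.05,0,0,-0.01,1,0.04,-0.08,-0.05,0,0,-0.01,1,0,0,0,0,0,0,1]'

```text
clock: 4.95
tool_pos: [0.5179, -0.0694, 0.1619]
eef_rot: [0.397, 0.583, -0.402, 0.583]
contact_force: [-1.1, 0.3, -1.0]
opening: 0.13
```

```bash
python3 - <<'E'
from h import *
go(.5247,-.074,.0435,22.6)
snap("wrist","w5")
E
```

```text
t 4.95 pos [ 0.5179 -0.0694  0.1619] shift/scale [ 0.027 -0.019 -0.474] turn/scale [ 0.0036 -0.0025  0.0161] F [-1.1  0.3 -1. ] open 0.13
```

View pics/w5.png

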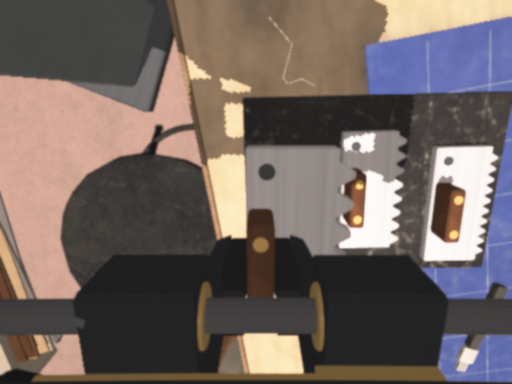

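Request:
send_rows --commands '[0.027,-0.019,-0.08,0.003,-0.002,0.016,1,0,0,-0.14,0,0,0,1,0,0,-0.14,0,0,0,1,0,0,-0.04,0,0,0,1,0,0,0,0,0,0,1]'

```text
clock: 5.5
tool_pos: [0.5243, -0.0641, 0.0633]
eef_rot: [0.391, 0.591, -0.386, 0.591]
contact_force: [-0.7, -0.4, -1.6]
opening: 0.132
```

```bash
python3 - <<'E'
from h import *
go(.5247,-.074,.0435,22.6)
snap("wrist","w6")
E
```

```text
t 5.5 pos [ 0.5243 -0.0641  0.0633] shift/scale [ 0.002 -0.04  -0.079] turn/scale [-0.0035  0.0022 -0.0083] F [-0.7 -0.4 -1.6] open 0.132
```

View pics/w6.png

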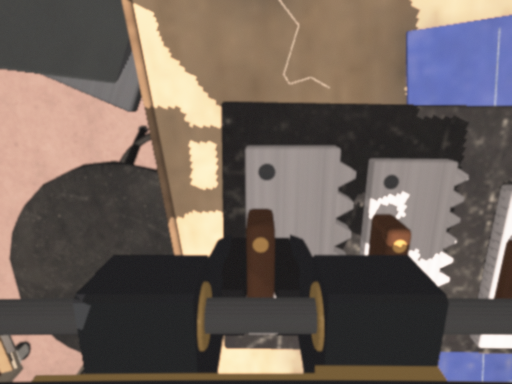

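Request:
send_rows --commands '[0.002,-0.04,-0.02,-0.003,0.002,-0.008,1,0,0,-0.03,0,0,0,1,0,0,-0.02,0,0,0,1,0,0,0,0,0,0,1]'

```text
clock: 5.95
tool_pos: [0.5278, -0.0744, 0.0495]
eef_rot: [0.394, 0.586, -0.391, 0.59]
contact_force: [0.1, -0.1, -1.5]
opening: 0.137
```

```bash
python3 - <<'E'
from h import *
go(.5247,-.074,.0435,22.6)
E
```

```text
t 5.95 pos [ 0.5278 -0.0744  0.0495] shift/scale [-0.012  0.002 -0.024] turn/scale [-0.0004  0.0052  0.0003] F [ 0.1 -0.1 -1.5] open 0.137
```

Request:
send_rows --commands '[-0.01,0,-0.018,0,0.005,0,1,0,0,-0.012,0,0,0,1,0,0,-0.006,0,0,0,1,0,0,0,0,0,0,1]'

```text
clock: 6.35
tool_pos: [0.5253, -0.0745, 0.0439]
eef_rot: [0.393, 0.587, -0.392, 0.589]
contact_force: [-0.3, -0.5, -1.7]
opening: 0.137
```

Request:
send_rows --commands '[0,0,-0.008,0,0,0,1,0,0,-0.008,0,0,0,1,0,0,0,0,0,0,1]'

```text
clock: 6.65
tool_pos: [0.5257, -0.0745, 0.0439]
eef_rot: [0.392, 0.586, -0.392, 0.59]
contact_force: [0.6, -0.1, -2.6]
opening: 0.133
```

Request:
send_rows --commands '[0,0,-0.02,0,0,0,1,0,0,-0.015,0,0,0,1,0,0,0,0,0,0,1]'

```text
clock: 6.95
tool_pos: [0.5265, -0.0751, 0.0405]
eef_rot: [0.392, 0.584, -0.392, 0.592]
contact_force: [-0.2, 0.2, -2.4]
opening: 0.132
```

```bash
python3 - <<'E'
from h import *
go(.5247,-.074,.0435,22.6)
snap("wrist","w7");snap("scene","c7"); crop("c7",270,170,370,250,6,"c7c")
E
```

```text
t 6.95 pos [ 0.5265 -0.0751  0.0405] shift/scale [-0.007  0.004  0.012] turn/scale [0.0039 0.0056 0.0002] F [-0.2  0.2 -2.4] open 0.132
```

View pics/w7.png

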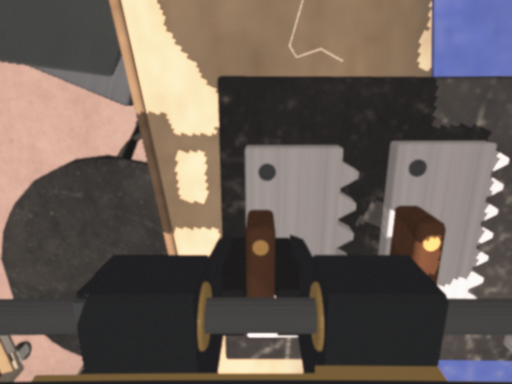

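View pics/c7c.png

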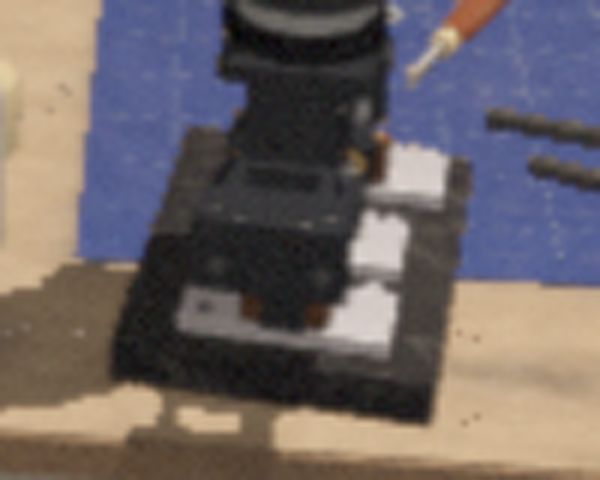

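Request:
send_rows --commands '[0,0,-0.02,0,-0.003,0,1,0,0,0,0,0,0,1]'

```text
clock: 7.25
tool_pos: [0.5268, -0.0756, 0.0369]
eef_rot: [0.393, 0.582, -0.392, 0.594]
contact_force: [-0.0, -0.1, -1.0]
opening: 0.13
```

Request:
send_rows --commands '[0,0,-0.02,0,0,0,1,0,0,0,0,0,0,1]'

```text
clock: 7.45
tool_pos: [0.5275, -0.0757, 0.0372]
eef_rot: [0.393, 0.581, -0.392, 0.596]
contact_force: [0.2, -0.3, -1.9]
opening: 0.129
```

```bash
python3 - <<'E'
from h import *
go(.5247,-.074,.0435,22.6)
d=snap("wrist","w8");s,R=yaw_pose();print(R.round(4)); d4=load("w4")
T=np.array(d["world_to_cam"]);c=-T[:3,:3].T@T[:3,3];print(c,c-s["tool_pos"]); 
T=d4["world_to_cam"];print(-T[:3,:3].T@T[:3,3])
E
```

```text
t 7.45 pos [ 0.5275 -0.0757  0.0372] shift/scale [-0.011  0.007  0.025] turn/scale [0.0063 0.0118 0.0003] F [ 0.2 -0.3 -1.9] open 0.129
[[ 0.0187  0.9233  0.3837]
 [-0.0096  0.3839 -0.9233]
 [-0.9998  0.0135  0.016 ]]
[ 0.49804119 -0.00893268  0.18174231] [-0.02966391  0.0667255   0.14482538]
[0.3139435  0.35803269 0.18628539]
```

View pics/w8.png

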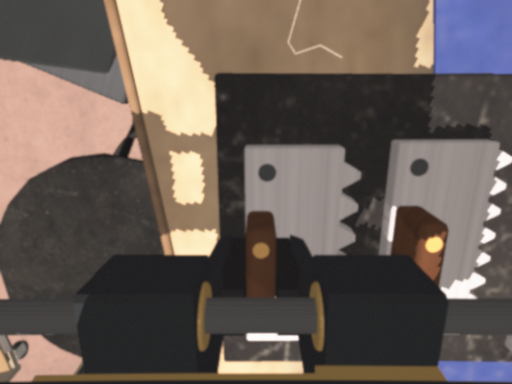

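```bash
python3 - <<'E'
from h import *
d=load("w8")
for z in (.03,.036,.042):
    W=unproj(d,[(245,145),(340,145),(391,140),(497,140)],z); print(z,np.linalg.norm(W[1]-W[0]),np.linalg.norm(W[3]-W[2]),W.round(4).tolist())
crop("w8",235,130,515,260,2.8,"w8c")
E
```

```text
0.03 0.04278633136023011 0.047268399140227145 [[0.502, -0.0314, 0.03], [0.5415, -0.0151, 0.03], [0.5617, -0.0043, 0.03], [0.6054, 0.0135, 0.03]]
0.036 0.041094529081941084 0.04539937268214553 [[0.5018, -0.0305, 0.036], [0.5398, -0.0148, 0.036], [0.5592, -0.0045, 0.036], [0.6012, 0.0127, 0.036]]
0.042 0.039402726803651957 0.04353034622406401 [[0.5017, -0.0296, 0.042], [0.5381, -0.0146, 0.042], [0.5567, -0.0047, 0.042], [0.5969, 0.0118, 0.042]]
```

View pics/w8c.png

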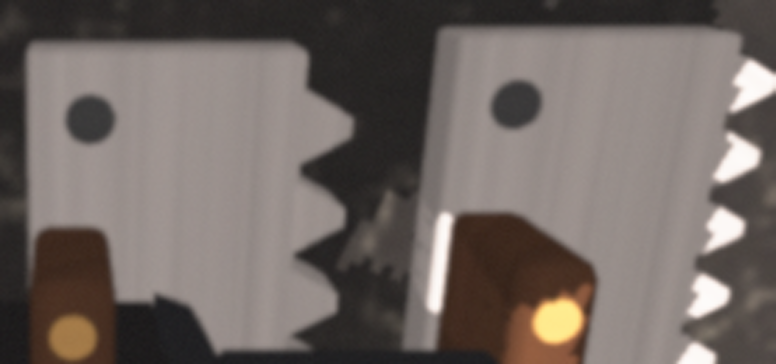

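Request:
send_rows --commands '[0,0,0.004,0,0,0,0.75,0,0,0.004,0,0,0,0.7,0,0,0,0,0,0,0.65,0,0,0,0,0,0,0.65]'

```text
clock: 7.9
tool_pos: [0.5274, -0.0756, 0.0366]
eef_rot: [0.393, 0.582, -0.392, 0.595]
contact_force: [-0.4, -0.1, 0.3]
opening: 0.352
```

```bash
python3 - <<'E'
from h import *
go(.5247,-.074,.0435,22.6)
snap("wrist","w9")
E
```

```text
t 7.9 pos [ 0.5274 -0.0756  0.0366] shift/scale [-0.011  0.006  0.027] turn/scale [0.0055 0.0105 0.0006] F [-0.4 -0.1  0.3] open 0.352
```

View pics/w9.png

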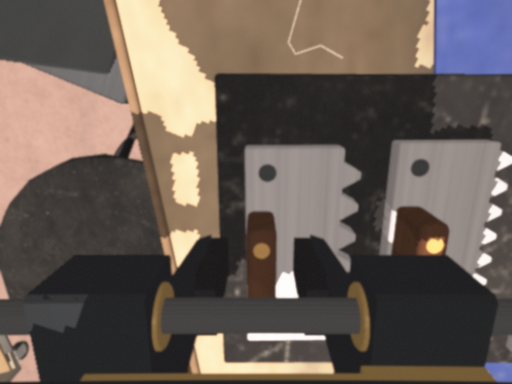

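Request:
send_rows --commands '[0,0,0.05,0,0,0,0.6,0,0,0.12,0,0,0,0.6,0,0,0.14,0.005,0.01,0,0.6,0.08,0.036,0.03,0,0,0,0.6,0.1,0.045,0,0,0,0,0.6,0.07,0.03,0,0,0,0,0.6,0,0,0,0,0,0,0.6]'

```text
clock: 8.65
tool_pos: [0.5898, -0.0479, 0.1298]
eef_rot: [0.392, 0.588, -0.393, 0.588]
contact_force: [0.1, 0.4, 0.1]
opening: 0.398
```

```bash
python3 - <<'E'
from h import *
go(.5895,-.0479,.055,22.9)
d=snap("wrist","w10"); print(proj(d,[telemetry.get_state()["tool_pos"]]))
E
```

```text
t 8.65 pos [ 0.5898 -0.0479  0.1298] shift/scale [-0.001 -0.    -0.299] turn/scale [ 0.0005 -0.001   0.0046] F [0.1 0.4 0.1] open 0.398
[[255.91577664 254.82319281]]
```

View pics/w10.png

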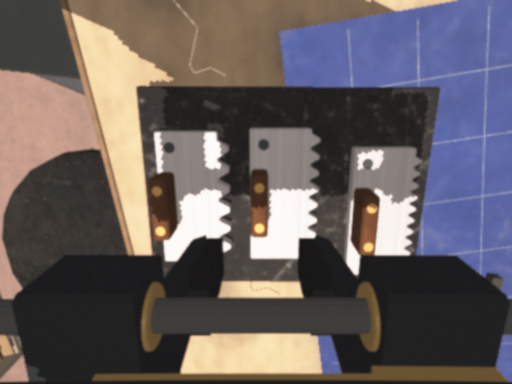

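```bash
python3 - <<'E'
from h import *
d=load("w10")
W=unproj(d,[(259.5,188),(259.5,229)],.062);v=W[0]-W[1];print(W.mean(0),np.degrees(np.arctan2(v[1],v[0]))-90)
x,e=leaffit(d,[(250,129),(309,128.5),(251.5,259),(311,257.5)],.026,[.6,-.04,.4]);print(x,np.degrees(x[2]),e,l2w(x[:2],x[2],[-.015,0,.058]))
crop("w10",235,110,335,280,3.5,"w10c")
E
```

```text
[ 0.5891254  -0.04768497  0.062     ] 22.419916011298625
[ 0.60305239 -0.0413161   0.41956341] 24.039212434118244 2.1383265757983168 [[ 0.58935339 -0.04742652  0.058     ]]
```

View pics/w10c.png

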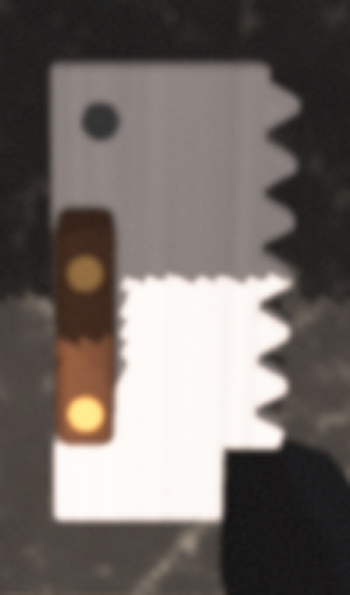

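Request:
send_rows --commands '[-0.002,0,-0.07,0,0,0.003,0.6,0,0,-0.11,0,0,0,0.6,0,0,-0.06,0,0,0,0.6,0,0,0,0,0,0,0.6]'

```text
clock: 9.1
tool_pos: [0.5819, -0.0525, 0.0691]
eef_rot: [0.389, 0.59, -0.395, 0.587]
contact_force: [-0.7, -0.4, -0.2]
opening: 0.4
```

```bash
python3 - <<'E'
from h import *
go(.5892,-.0477,.044,22.6)
E
```

```text
t 9.1 pos [ 0.5819 -0.0525  0.0691] shift/scale [ 0.029  0.019 -0.101] turn/scale [ 0.0032 -0.0056 -0.0004] F [-0.7 -0.4 -0.2] open 0.4
```

Request:
send_rows --commands '[0.029,0.019,0,0.003,-0.005,0,0.6,0.01,0.006,-0.02,0,0,0,0.6,0,0,-0.05,0,0,0,0.6,0,0,-0.025,0,0,0,0.6,0,0,0,0,0,0,0.6]'

```text
clock: 9.6
tool_pos: [0.5919, -0.0469, 0.046]
eef_rot: [0.392, 0.588, -0.393, 0.589]
contact_force: [-0.5, 0.0, -0.2]
opening: 0.401
```

```bash
python3 - <<'E'
from h import *
go(.5892,-.0477,.044,22.6)
snap("wrist","w11")
E
```

```text
t 9.6 pos [ 0.5919 -0.0469  0.046 ] shift/scale [-0.011 -0.003 -0.008] turn/scale [0.0005 0.0004 0.0004] F [-0.5  0.  -0.2] open 0.401
```

View pics/w11.png

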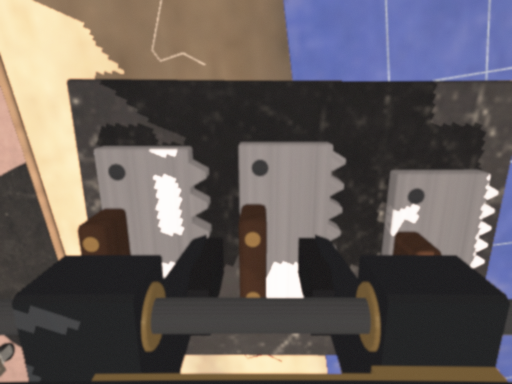

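Request:
send_rows --commands '[-0.015,-0.005,-0.012,0,0,0,0.6,0,0,0,0,0,0,0.8,0,0,0,0,0,0,1,0,0,0,0,0,0,1,0,0,0,0,0,0,1,0,0,0,0,0,0,1]' --newtons 30

```text
clock: 10.25
tool_pos: [0.5879, -0.0485, 0.0435]
eef_rot: [0.393, 0.588, -0.393, 0.589]
contact_force: [-0.1, -0.2, -1.2]
opening: 0.133
```

```bash
python3 - <<'E'
from h import *
go(.5892,-.0477,.044,22.6)
d=snap("wrist","w12"); f=np.load("fix.npy");print(f)
# target rib positions
for x in (-.06,-.054,-.042): print(x,l2w(f[:2],f[2],[x-.015,0,0]))
E
```

```text
t 10.25 pos [ 0.5879 -0.0485  0.0435] shift/scale [0.005 0.003 0.002] turn/scale [0.0006 0.0009 0.0005] F [-0.1 -0.2 -1.2] open 0.133
[0.41426173 0.32900725 0.51235417]
-0.06 [[0.34889226 0.29223997 0.        ]]
-0.054 [[0.35412182 0.29518135 0.        ]]
-0.042 [[0.36458093 0.30106411 0.        ]]
```

View pics/w12.png

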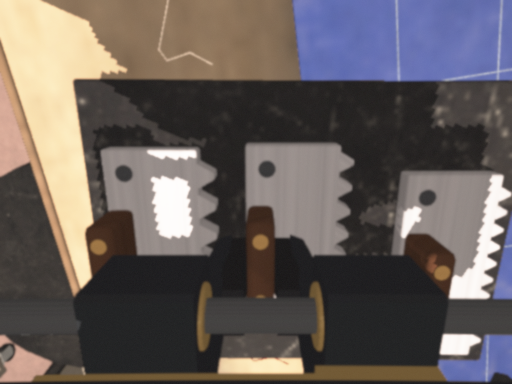

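Request:
send_rows --commands '[0,0,0.06,0,0,0,1,0,0,0.15,0,0,0,1,0,0,0.16,0,0,0,1,0,0,0.16,0,0,0,1,-0.05,0.07,0.06,0,0,0.005,1,-0.09,0.13,0,0,0,0.01,1,-0.09,0.13,0,0,0,0.01,1,-0.09,0.13,0,0,0,0.01,1,-0.09,0.13,0,0,0,0.01,1,-0.09,0.13,0,0,0,0.01,1,-0.09,0.13,0,0,0,0.01,1,-0.09,0.13,0,0,0,0.01,1]'

```text
clock: 11.5
tool_pos: [0.4137, 0.1973, 0.2081]
eef_rot: [0.362, 0.604, -0.358, 0.613]
contact_force: [0.6, 0.8, -0.6]
opening: 0.135
```

```bash
python3 - <<'E'
from h import *
go(.346,.2906,.11,29.4)
E
```

```text
t 11.5 pos [0.4137 0.1973 0.2081] shift/scale [-0.271  0.373 -0.393] turn/scale [0.0009 0.0096 0.0071] F [ 0.6  0.8 -0.6] open 0.135
```

Request:
send_rows --commands '[-0.09,0.12,0,0,0.005,0.003,1,-0.09,0.12,-0.03,0,0.005,0.003,1,-0.08,0.11,-0.06,0,0,0,1,-0.01,0.02,-0.1,0,0,0,1,0,0,-0.08,0,0,0,1,0,0,0,0,0,0,1]'

```text
clock: 12.1
tool_pos: [0.3396, 0.3022, 0.146]
eef_rot: [0.357, 0.613, -0.348, 0.613]
contact_force: [-0.3, -0.8, -1.7]
opening: 0.131
```

```bash
python3 - <<'E'
from h import *
go(.346,.2906,.06,29.4)
d=snap("wrist","w13"); print(proj(d,[telemetry.get_state()["tool_pos"]]))
E
```

```text
t 12.1 pos [0.3396 0.3022 0.146 ] shift/scale [ 0.026 -0.046 -0.344] turn/scale [-0.0067  0.0041 -0.0085] F [-0.3 -0.8 -1.7] open 0.131
[[261.40619166 255.44744678]]
```

View pics/w13.png

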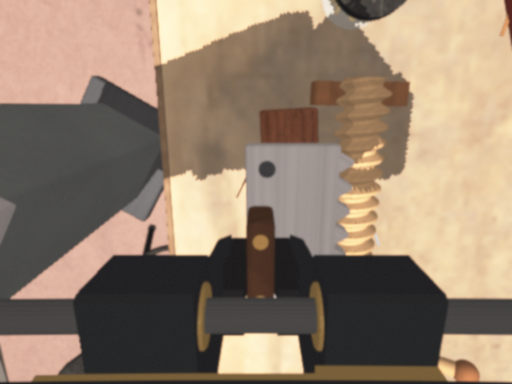

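Request:
send_rows --commands '[0.026,-0.046,-0.04,-0.006,0.004,-0.008,1,0,0,-0.1,0,0,0,1,0,0,-0.11,0,0,0,1,0,0,-0.05,0,0,0,1,0,0,0,0,0,0,1]'

```text
clock: 12.65
tool_pos: [0.3543, 0.2873, 0.0738]
eef_rot: [0.364, 0.606, -0.357, 0.611]
contact_force: [-0.6, 0.3, -1.6]
opening: 0.133
```

```bash
python3 - <<'E'
from h import *
go(.346,.2906,.042,29.4)
E
```

```text
t 12.65 pos [0.3543 0.2873 0.0738] shift/scale [-0.033  0.013 -0.127] turn/scale [-0.0035  0.0065  0.0072] F [-0.6  0.3 -1.6] open 0.133
```

Request:
send_rows --commands '[-0.035,0.013,0,-0.0035,0.0065,0.007,1,-0.01,0.004,-0.04,0,0.002,0,1,0,0,-0.04,0,0,0,1,0,0,0,0,0,0,1]'

```text
clock: 13.05
tool_pos: [0.3448, 0.2916, 0.0549]
eef_rot: [0.359, 0.611, -0.357, 0.609]
contact_force: [-0.5, -0.1, -1.9]
opening: 0.133
```

```bash
python3 - <<'E'
from h import *
go(.346,.2906,.042,29.4)
d=snap("wrist","w14")
E
```

```text
t 13.05 pos [0.3448 0.2916 0.0549] shift/scale [ 0.005 -0.004 -0.051] turn/scale [-0.0018 -0.0006  0.0023] F [-0.5 -0.1 -1.9] open 0.133
```

View pics/w14.png

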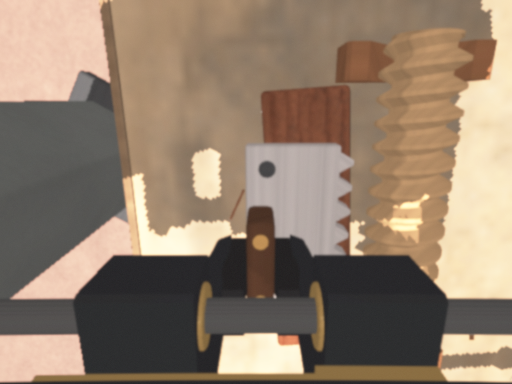

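```bash
cat > ov.py <<'E'
from h import *
import sys
tag=sys.argv[1]; zb=float(sys.argv[2]) # leaf bottom z
x0,y0,x1,y1=[int(v) for v in sys.argv[3:7]]; F=float(sys.argv[7])
d=load(tag); f=np.load("fix.npy"); s,R=yaw_pose(); yaw=np.arctan2(R[1,1],R[0,1]); t=s["tool_pos"]
o=np.array(t[:2])+.015*np.array([np.cos(yaw),np.sin(yaw)])
Rf,of=frame(f[:2],f[2]); print("leaf in fixture (TCP model)",((o-of)@Rf).round(4),"dyaw",np.degrees(yaw-f[2]).round(2))
im=cv2.resize(d["image"][y0:y1,x0:x1],None,fx=F,fy=F,interpolation=cv2.INTER_CUBIC)
def dr(P,c):
    for q in proj(d,P): cv2.circle(im,tuple(int(v) for v in ((q-[x0,y0])*F)),2,c,-1)
ys=[-42,-30,-18,-6,6,18,30,42]
dr(l2w(o,yaw,[[.028,y/1e3,zb+.010] for y in ys]),(0,0,255))
dr(l2w(f[:2],f[2],[[-.020,y/1e3,.027] for y in range(-96,97,12)]),(0,255,0))
dr(l2w(o,yaw,[[-.022,.05,zb+.01],[.022,.05,zb+.01]]),(255,0,0))
cv2.imwrite(f"pics/{tag}o.png",im)
E
python3 ov.py w14 .0375 230 20 480 270 2.8
```

```text
leaf in fixture (TCP model) [-0.0637  0.0013] dyaw -0.17
```

View pics/w14o.png

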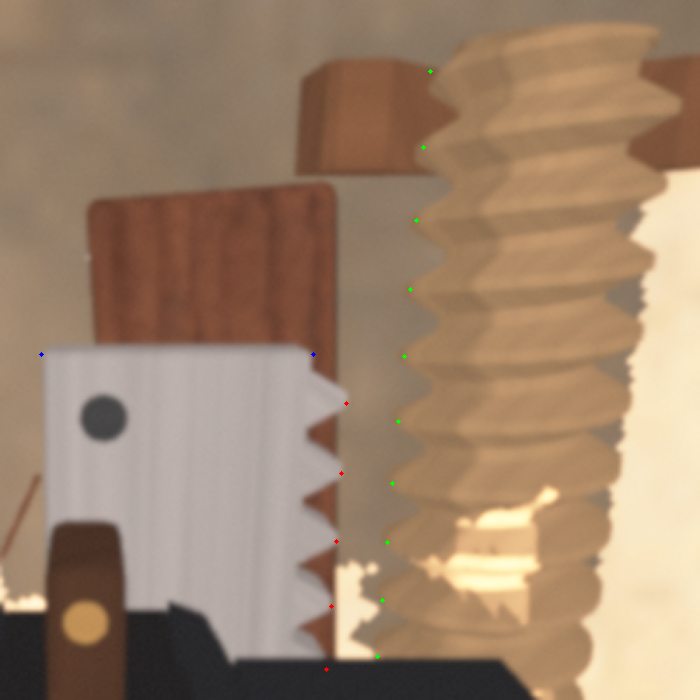

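Request:
send_rows --commands '[0.004,-0.005,-0.03,-0.002,0,0.002,1,0,0,-0.03,0,0,0,1,0,0,-0.012,0,0,0,1,0,0,0,0,0,0,1]'

```text
clock: 13.5
tool_pos: [0.3465, 0.2906, 0.0385]
eef_rot: [0.358, 0.61, -0.356, 0.611]
contact_force: [0.1, -0.1, -0.7]
opening: 0.132
```

```bash
python3 - <<'E'
from h import *
go(.346,.2906,.0395,29.4)
d=snap("wrist","w15")
E
python3 ov.py w15 .022 230 20 480 270 2.8
```

```text
t 13.5 pos [0.3465 0.2906 0.0385] shift/scale [-0.002 -0.     0.004] turn/scale [-0.0011  0.0017 -0.0001] F [ 0.1 -0.1 -0.7] open 0.132
leaf in fixture (TCP model) [-0.063  -0.0002] dyaw 0.06
```

View pics/w15o.png

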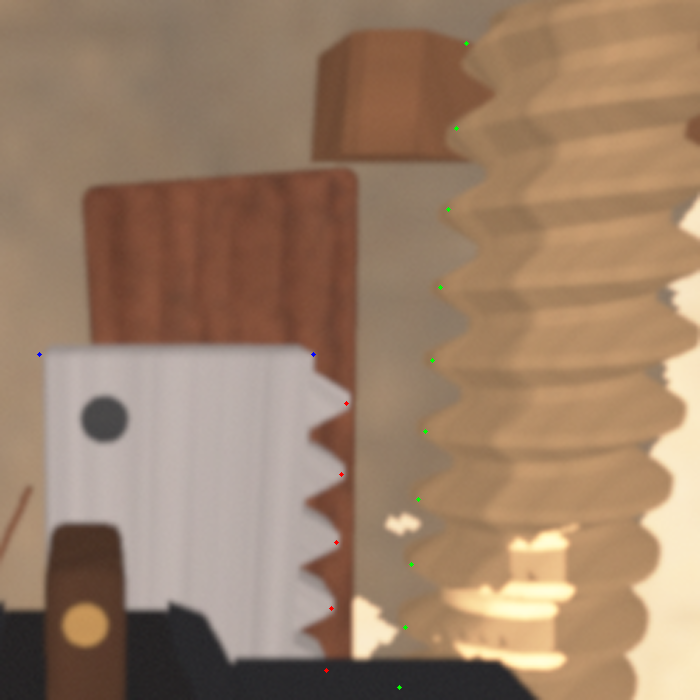

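Request:
send_rows --commands '[0.024,0.014,0,0,0,0,1,0.024,0.014,0,0,0,0,1,0,0,0,0,0,0,1]'

```text
clock: 13.85
tool_pos: [0.3561, 0.2953, 0.0384]
eef_rot: [0.355, 0.611, -0.358, 0.611]
contact_force: [1.0, 0.1, 3.4]
opening: 0.132
```

```bash
python3 - <<'E'
from h import *
go(.346,.2906,.0395,29.4)
d=snap("wrist","w16")
E
python3 ov.py w16 .022 230 20 480 270 2.8
```

```text
t 13.85 pos [0.3561 0.2953 0.0384] shift/scale [-0.04  -0.019  0.004] turn/scale [ 0.0025 -0.0008 -0.0012] F [1.  0.1 3.4] open 0.132
leaf in fixture (TCP model) [-0.0522 -0.0008] dyaw 0.14
```

View pics/w16o.png

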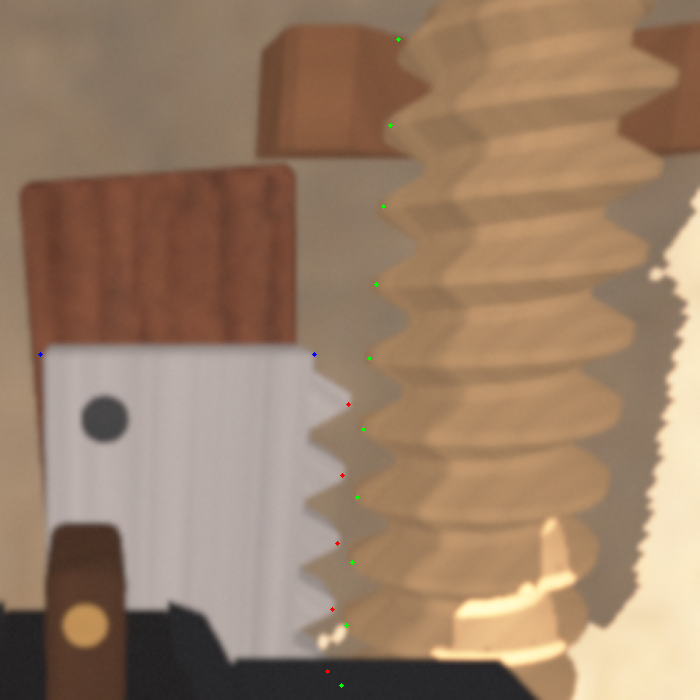

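Request:
send_rows --commands '[0.02,0.014,0,0,0,0,1,0.016,0.011,0,0,0,0,1,0,0,0,0,0,0,1]'

```text
clock: 14.2
tool_pos: [0.3633, 0.2997, 0.0384]
eef_rot: [0.353, 0.611, -0.359, 0.611]
contact_force: [0.7, 0.6, 3.7]
opening: 0.135
```

```bash
python3 - <<'E'
from h import *
go(.3646,.3011,.0395,29.4)
d=snap("wrist","w17")
E
python3 ov.py w17 .022 230 20 480 270 2.8
```

```text
t 14.2 pos [0.3633 0.2997 0.0384] shift/scale [0.005 0.006 0.004] turn/scale [ 0.0052 -0.0027 -0.0016] F [0.7 0.6 3.7] open 0.135
leaf in fixture (TCP model) [-0.0438 -0.0005] dyaw 0.19
```

View pics/w17o.png

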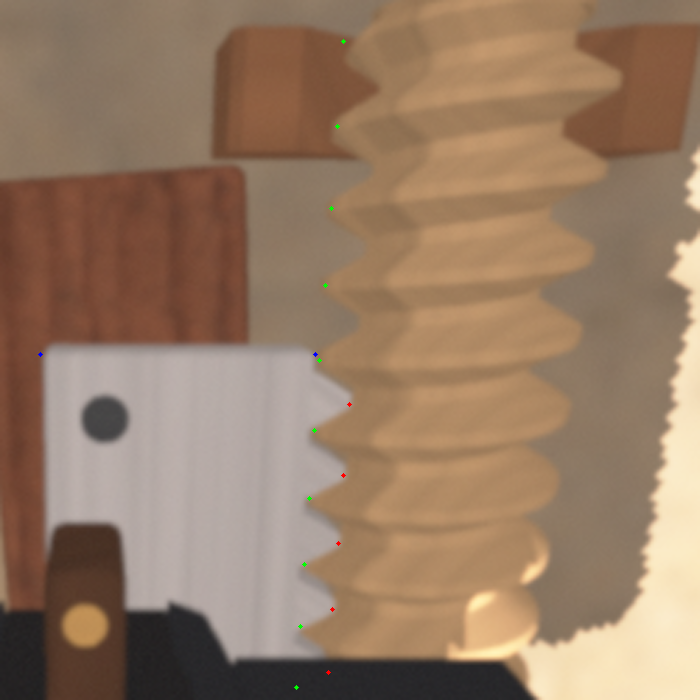

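Request:
send_rows --commands '[0.015,0.009,0,-0.004,0.002,0,1,0.012,0.007,0,0,0,0,1]'

```text
clock: 14.45
tool_pos: [0.3647, 0.3002, 0.0387]
eef_rot: [0.346, 0.612, -0.365, 0.611]
contact_force: [-7.4, -2.7, 12.5]
opening: 0.135
```

Request:
send_rows --commands '[0.015,0.009,0,0,0,0,1,0.015,0.009,0,0,0,0,1]'

```text
clock: 14.65
tool_pos: [0.3648, 0.3004, 0.0391]
eef_rot: [0.34, 0.614, -0.369, 0.61]
contact_force: [-7.9, -2.7, 13.1]
opening: 0.136
```

```bash
python3 - <<'E'
from h import *
go(.3646,.3011,.0395,29.4)
d=snap("wrist","w18")
E
python3 ov.py w18 .022 230 20 480 270 2.8
```

```text
t 14.65 pos [0.3648 0.3004 0.0391] shift/scale [-0.001  0.003  0.001] turn/scale [ 0.0209 -0.0167 -0.005 ] F [-7.9 -2.7 13.1] open 0.136
leaf in fixture (TCP model) [-0.0421 -0.0006] dyaw 0.47
```

View pics/w18o.png

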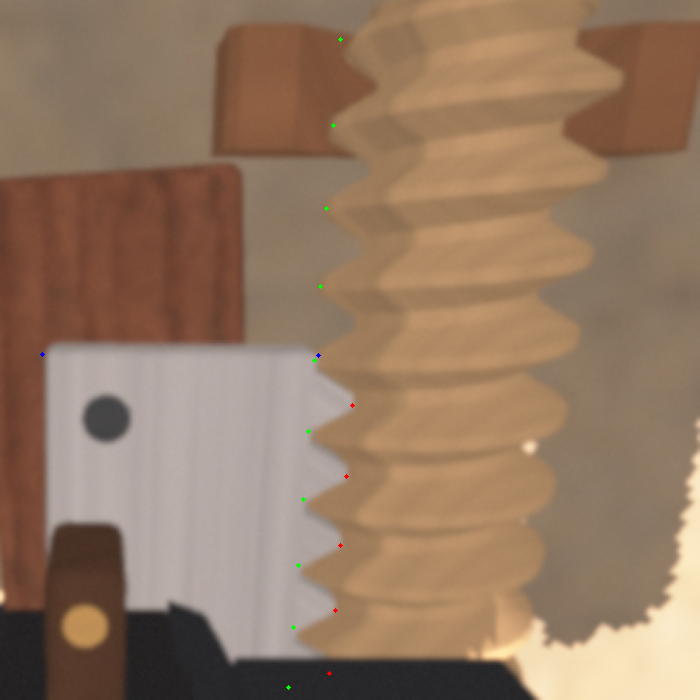

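Request:
send_rows --commands '[0.005,0.003,0.004,0.02,-0.016,-0.005,1,0.008,0.005,0,0.006,-0.005,0,1,0,0,0,0,0,0,1]'

```text
clock: 15.0
tool_pos: [0.3643, 0.3001, 0.0389]
eef_rot: [0.357, 0.611, -0.355, 0.61]
contact_force: [0.1, 0.6, -1.7]
opening: 0.134
```

```bash
python3 - <<'E'
from h import *
go(.3646,.3011,.0395,29.4)
E
```

```text
t 15.0 pos [0.3643 0.3001 0.0389] shift/scale [0.001 0.004 0.002] turn/scale [-0.0018  0.0003 -0.001 ] F [ 0.1  0.6 -1.7] open 0.134
```

Request:
send_rows --commands '[0.014,0.01,-0.004,0,0,0,1,0.01,0.006,0,0.002,-0.002,0,1]'

```text
clock: 15.2
tool_pos: [0.3646, 0.3004, 0.0384]
eef_rot: [0.353, 0.612, -0.358, 0.61]
contact_force: [-6.6, -2.3, 5.1]
opening: 0.134
```

```bash
python3 - <<'E'
from h import *
go(.3646,.3011,.0395,29.4)
d=snap("wrist","w19")
E
python3 ov.py w19 .022 230 20 480 270 2.8
```

```text
t 15.2 pos [0.3646 0.3004 0.0384] shift/scale [0.    0.003 0.004] turn/scale [ 0.0026 -0.0034 -0.0028] F [-6.6 -2.3  5.1] open 0.134
leaf in fixture (TCP model) [-0.0423 -0.0005] dyaw 0.3
```

Request:
send_rows --commands '[0,0,0,0,0,0,0.82,0,0,0,0,0,0,0.78,0,0,0,0,0,0,0.75]'

```text
clock: 15.55
tool_pos: [0.3666, 0.3022, 0.0382]
eef_rot: [0.354, 0.612, -0.357, 0.611]
contact_force: [0.7, 0.5, 0.2]
opening: 0.251
```

```bash
python3 - <<'E'
from h import *
go(.3646,.3011,.0395,29.4)
d=snap("wrist","w20")
E
python3 ov.py w20 .022 230 20 480 270 2.8
```

```text
t 15.55 pos [0.3666 0.3022 0.0382] shift/scale [-0.008 -0.004  0.005] turn/scale [ 0.0013 -0.0022 -0.0027] F [0.7 0.5 0.2] open 0.251
leaf in fixture (TCP model) [-0.0396  0.0001] dyaw 0.28
```

View pics/w20o.png

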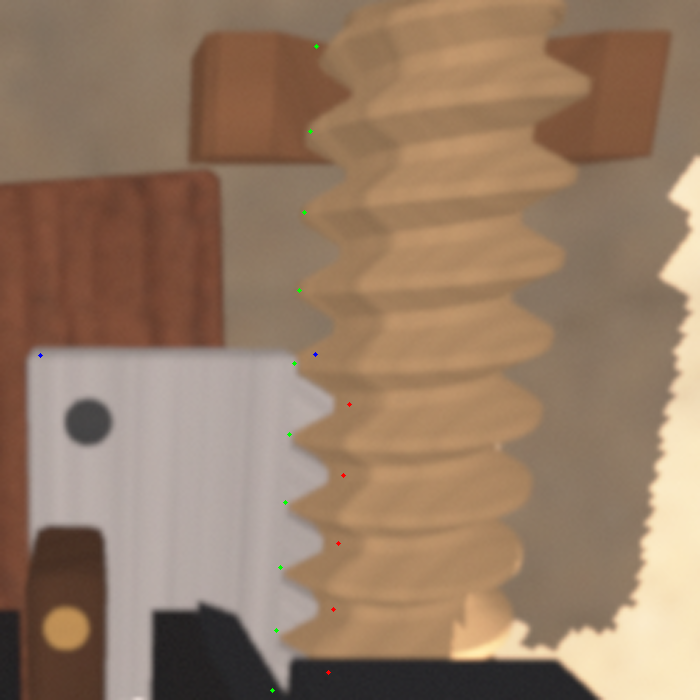

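Request:
send_rows --commands '[-0.009,-0.005,0.004,0,0,0,0.75,0,0,0.06,0,0,0,0.75,0,0,0.12,0,0,0,0.75,0,0,0.12,0,0,0,0.75,0,0,0.03,0,0,0,0.9,0,0,0,0,0,0,1]' --newtons 20

```text
clock: 16.2
tool_pos: [0.3653, 0.3009, 0.1235]
eef_rot: [0.355, 0.611, -0.357, 0.611]
contact_force: [-0.3, -0.7, 0.1]
opening: 0.094
```

```bash
python3 - <<'E'
from h import *
f=np.load("fix.npy"); p=l2w(f[:2],f[2],[-.047,-.040,0])[0]; q=l2w(f[:2],f[2],[-.047,.040,0])[0]; print(p,q)
go(p[0],p[1],.06,29.4)
d=snap("wrist","w21")
im=cv2.resize(d["image"][60:300,180:420],None,fx=2.5,fy=2.5,interpolation=cv2.INTER_CUBIC); cv2.imwrite("pics/w21c.png",im)
E
```

```text
[0.39290608 0.27110271 0.        ] [0.35368764 0.34083013 0.        ]
t 16.2 pos [0.3653 0.3009 0.1235] shift/scale [ 0.11  -0.119 -0.254] turn/scale [ 0.0017 -0.0014 -0.0022] F [-0.3 -0.7  0.1] open 0.094
```

View pics/w21c.png

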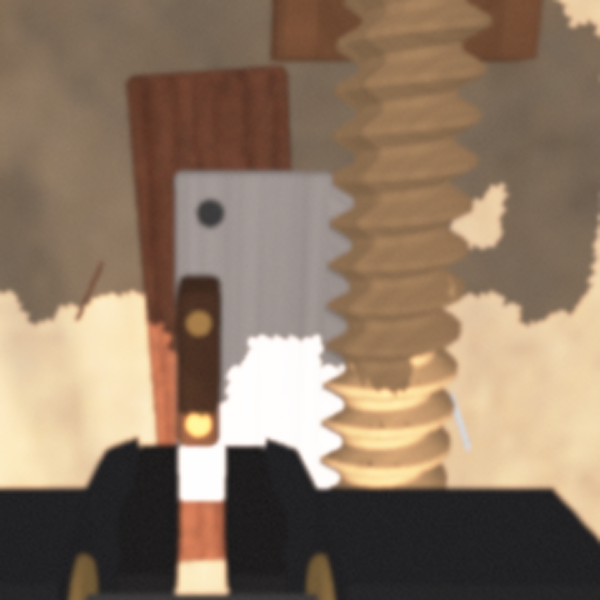

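```bash
python3 - <<'E'
from h import *
d=load("w21"); f=np.load("fix.npy");R,o=frame(f[:2],f[2])
g=lambda x,y:(180+x/2.5,60+y/2.5)
W=unproj(d,[g(175,171),g(328,171),g(179,500)],.032); print(((W[:,:2]-o)@R).round(4))
W=unproj(d,[g(198,323),g(198,424)],.058); print(((W[:,:2]-o)@R).round(4))
E
```

```text
[[-0.064   0.0506]
 [-0.0217  0.0508]
 [-0.0632 -0.0496]]
[[-0.0573  0.0141]
 [-0.0572 -0.014 ]]
```

Request:
send_rows --commands '[0.04,-0.045,-0.03,0,0,-0.002,1,0.04,-0.045,-0.06,0,0,0,1,0.03,-0.03,-0.08,0,0,0,1,0,0,-0.05,0,0,0,1,0,0,0,0,0,0,1]'

```text
clock: 16.75
tool_pos: [0.3944, 0.2637, 0.0598]
eef_rot: [0.353, 0.61, -0.362, 0.61]
contact_force: [0.0, 0.4, -0.1]
opening: 0.003
```

```bash
python3 - <<'E'
from h import *
go(.3929,.2711,.034,29.4)
d=snap("wrist","w22")
E
```

```text
t 16.75 pos [0.3944 0.2637 0.0598] shift/scale [-0.006  0.03  -0.103] turn/scale [ 0.0071 -0.0043  0.0009] F [ 0.   0.4 -0.1] open 0.003
```

View pics/w22.png

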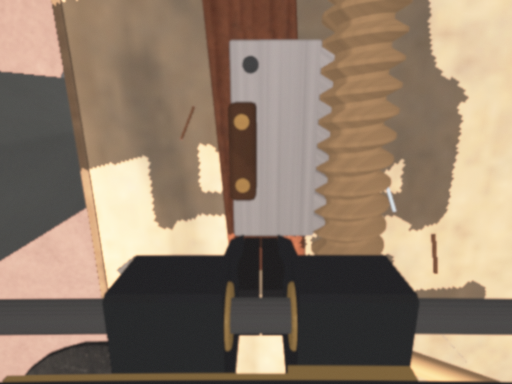

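Request:
send_rows --commands '[-0.008,0.032,0,0.007,-0.004,0,1,0,0,-0.05,0,0,0,1,0,0,-0.03,0,0,0,1,0,0,0,0,0,0,1]'

```text
clock: 17.2
tool_pos: [0.3924, 0.2731, 0.0401]
eef_rot: [0.358, 0.61, -0.356, 0.61]
contact_force: [-1.0, -0.2, -0.1]
opening: 0.003
```

```bash
python3 - <<'E'
from h import *
go(.3929,.2711,.032,29.4)
f=np.load("fix.npy");R,o=frame(f[:2],f[2]);print((np.array(telemetry.get_state()["tool_pos"][:2])-o)@R)
E
```

```text
t 17.2 pos [0.3924 0.2731 0.0401] shift/scale [ 0.002 -0.008 -0.032] turn/scale [-0.0017  0.0007  0.0007] F [-1.  -0.2 -0.1] open 0.003
[-0.04640196 -0.03799031]
```

Request:
send_rows --commands '[0.002,-0.01,-0.025,0,0,0,1,0,0,-0.02,0,0,0,1,0,0,-0.01,0,0,0,1]'

```text
clock: 17.5
tool_pos: [0.3932, 0.271, 0.0323]
eef_rot: [0.36, 0.609, -0.354, 0.612]
contact_force: [-4.4, -1.1, 30.4]
opening: 0.006
```

Request:
send_rows --commands '[0,0,0,0,0,0,1,0,0,-0.006,0,0,0,1,0,0,-0.006,0,0,0,1]'

```text
clock: 17.8
tool_pos: [0.3937, 0.2712, 0.0323]
eef_rot: [0.361, 0.609, -0.352, 0.613]
contact_force: [-3.7, -1.3, 33.1]
opening: 0.005
```

```bash
python3 - <<'E'
from h import *
snap("wrist","w23"); snap("side","s23"); crop("s23",220,190,320,310,5,"s23c")
f=np.load("fix.npy");R,o=frame(f[:2],f[2]);print((np.array(telemetry.get_state()["tool_pos"][:2])-o)@R)
E
```

```text
[-0.04626299 -0.04023045]
```

View pics/w23.png

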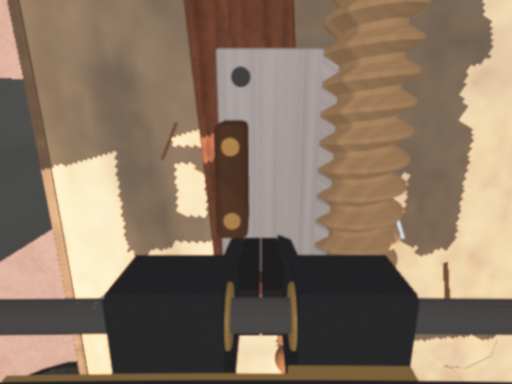

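Request:
send_rows --commands '[0,0,0.06,0,0,0,1,0,0,0.12,-0.005,0.005,0,1,0,0,0.05,0,0,0,1,-0.05,0.09,0,0,0,0,1,-0.06,0.11,0,0,0,0,1,-0.05,0.09,0,0,0,0,1,0,0,0,0,0,0,1]'

```text
clock: 18.6
tool_pos: [0.3535, 0.3444, 0.0899]
eef_rot: [0.358, 0.609, -0.358, 0.61]
contact_force: [0.2, 0.3, -0.3]
opening: 0.006
```

```bash
python3 - <<'E'
from h import *
go(.3537,.3408,.032,29.4)
snap("wrist","w24")
f=np.load("fix.npy");R,o=frame(f[:2],f[2]);print((np.array(telemetry.get_state()["tool_pos"][:2])-o)@R)
E
```

```text
t 18.6 pos [0.3535 0.3444 0.0899] shift/scale [ 0.001 -0.014 -0.232] turn/scale [0.0011 0.001  0.003 ] F [ 0.2  0.3 -0.3] open 0.006
[-0.045809   0.0404437]
```

View pics/w24.png

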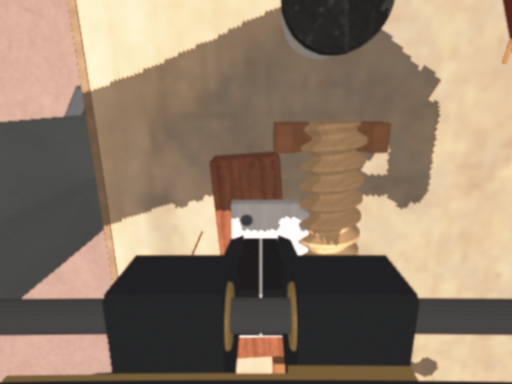

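Request:
send_rows --commands '[0,0,-0.06,0,0,0.002,1,0,0,-0.1,0,0,0,1,0,0,-0.03,0,0,0,1,0,0,0,0,0,0,1]'

```text
clock: 19.05
tool_pos: [0.3577, 0.336, 0.0402]
eef_rot: [0.357, 0.606, -0.362, 0.612]
contact_force: [0.1, 0.3, 0.2]
opening: 0.004
```

```bash
python3 - <<'E'
from h import *
go(.3537,.3408,.032,29.4)
f=np.load("fix.npy");R,o=frame(f[:2],f[2]);print((np.array(telemetry.get_state()["tool_pos"][:2])-o)@R)
E
```

```text
t 19.05 pos [0.3577 0.336  0.0402] shift/scale [-0.016  0.019 -0.033] turn/scale [0.0067 0.0021 0.0062] F [0.1 0.3 0.2] open 0.004
[-0.0459256   0.03380521]
```

Request:
send_rows --commands '[-0.018,0.022,0,0.006,0.002,0.006,1,-0.004,0.006,-0.02,0,0,0,1,0,0,-0.02,0,0,0,1,0,0,-0.006,0,0,0,1]'

```text
clock: 19.45
tool_pos: [0.3532, 0.3426, 0.0324]
eef_rot: [0.358, 0.609, -0.356, 0.611]
contact_force: [-3.2, -2.1, 24.1]
opening: 0.003
```

```bash
python3 - <<'E'
from h import *
go(.3537,.3408,.032,29.4)
f=np.load("fix.npy");R,o=frame(f[:2],f[2]);print((np.array(telemetry.get_state()["tool_pos"][:2])-o)@R)
E
```

```text
t 19.45 pos [0.3532 0.3426 0.0324] shift/scale [ 0.002 -0.007 -0.001] turn/scale [-0.0007  0.0021  0.0012] F [-3.2 -2.1 24.1] open 0.003
[-0.04660392  0.04177019]
```

Request:
send_rows --commands '[0,0,-0.002,0,0,0,1,0,0,-0.006,0,0,0,1,0,0,-0.004,0,0,0,1]'

```text
clock: 19.75
tool_pos: [0.3534, 0.343, 0.0324]
eef_rot: [0.359, 0.609, -0.355, 0.612]
contact_force: [-1.9, -2.0, 13.1]
opening: 0.006
```

Request:
send_rows --commands '[0,0,0.06,0,0,0,1,0,0,0.15,0,0,0,1,0,0,0.18,0,0,0,1,0,0,0.18,0,0,0,1,0.03,-0.05,0.1,0,0,0,1,0.03,-0.05,0,0,0,0,1,0,0,0,0,0,0,1]'

```text
clock: 20.45
tool_pos: [0.3682, 0.318, 0.2063]
eef_rot: [0.359, 0.609, -0.354, 0.613]
contact_force: [0.9, -0.1, -0.0]
opening: 0.005
```

```bash
python3 - <<'E'
from h import *
snap("wrist","w25"); snap("scene","c25"); snap("side","s25")
im=cv2.imread("pics/w25.png"); cv2.imwrite("pics/w25c.png",cv2.resize(im[60:260,190:390],None,fx=3,fy=3,interpolation=cv2.INTER_CUBIC))
crop("s25",200,130,320,320,3.1,"s25c")
E
```

```text
(no output)
```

View pics/w25c.png

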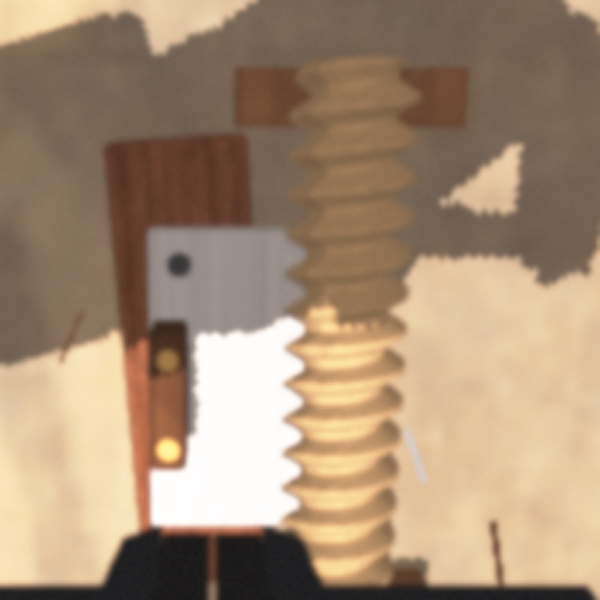

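View pics/s25c.png

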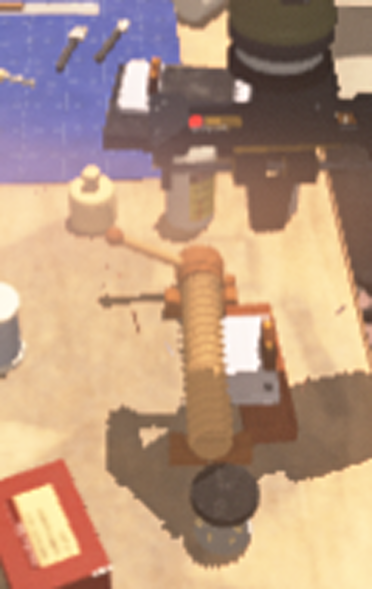

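View pics/c25.png

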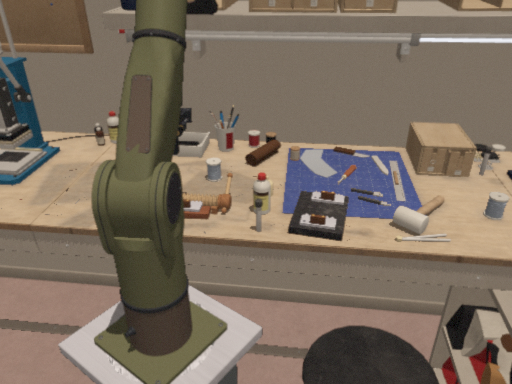

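```bash
python3 - <<'E'
from h import *
d=load("w25"); f=np.load("fix.npy");R,o=frame(f[:2],f[2])
g=lambda x,y:(190+x/3,60+y/3)
W=unproj(d,[g(147,228),g(281,229),g(150,526)],.032); print(((W[:,:2]-o)@R).round(4))
W=unproj(d,[g(167,360),g(168,450)],.058); print(((W[:,:2]-o)@R).round(4))
a=cv2.imread("pics/scene1.png").astype(int);b=cv2.imread("pics/c25.png").astype(int)
dd=np.abs(a-b).sum(2); print(dd[170:235,248:275].mean(), dd[140:175,410:470].mean())
a=cv2.imread("pics/side1.png").astype(int);b=cv2.imread("pics/s25.png").astype(int); dd=np.abs(a-b).sum(2)
print("jar",dd[275:312,258:285].mean(),"weight",dd[180:206,220:240].mean())
E
```

```text
[[-0.064   0.0504]
 [-0.0221  0.0501]
 [-0.0646 -0.05  ]]
[[-0.0573  0.0142]
 [-0.0573 -0.0141]]
70.61481481481482 18.965238095238096
jar 37.9039039039039 weight 46.99038461538461
```

```bash
python3 - <<'E'
import cv2,numpy as np
o=[]
for a,b,(x0,y0,x1,y1) in [("scene1","c25",(225,165,300,240)),("side1","s25",(210,165,310,315))]:
    t=[cv2.imread(f"pics/{n}.png")[y0:y1,x0:x1] for n in(a,b)]
    h=np.hstack(t); o.append(cv2.resize(h,(int(h.shape[1]*300/h.shape[0]),300),interpolation=cv2.INTER_CUBIC))
    
    g=[cv2.cvtColor(i,cv2.COLOR_BGR2GRAY) for i in t]
cv2.imwrite("pics/cmp.png",np.hstack(o)[:, :800])
A=cv2.imread("pics/side1.png",0);B=cv2.imread("pics/s25.png",0);C=cv2.imread("pics/scene1.png",0);D=cv2.imread("pics/c25.png",0)
for n,P,Q,(x0,y0,x1,y1) in [("jar",A,B,(260,278,286,312)),("weight",A,B,(220,182,240,206)),("bottle",C,D,(250,172,274,205)),("setter",C,D,(251,195,266,233))]:
    m=cv2.matchTemplate(Q[y0-6:y1+6,x0-6:x1+6],P[y0:y1,x0:x1],cv2.TM_CCOEFF_NORMED); _,v,_,l=cv2.minMaxLoc(m); print(n,v,l[0]-6,l[1]-6)
E
```

```text
jar 0.8824236392974854 0 0
weight 0.7583596706390381 0 0
bottle 0.7784924507141113 0 0
setter 0.5959396958351135 0 0
```

View pics/cmp.png

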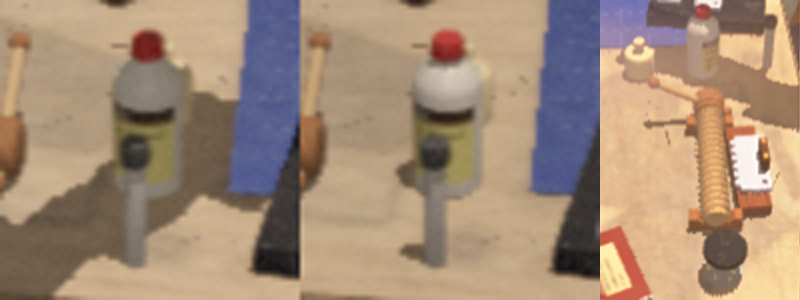

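Nothing else has moved, and the leaf is seated. Handing in.

```bash
python3 - <<'E'
from plant import job
print(job.finish_job())
E
```

```text
the job is handed in; nothing more can be done
None
```

The medium leaf (12 mm pitch) matches the press screw. It is seated in the thread and released, and the job was handed in at about 20.5 s.

- **What I did:** I took the coarse leaf off the rest block and laid it flat in the free place on the slab. Then I laid the medium leaf on the block and slid it in until it resisted at about 7–8 N, and let go.
- **Rock test:** I pressed near the head end with about 30–33 N, then near the tail end with about 24 N. The fingertip height was 32.3 mm at the head end and 32.4 mm at the tail end, and the leaf did not visibly move.
- **Last checks:**
  - **Seat:** the leaf's origin measured at about x = -42.3, y = 0.0 mm in the fixture frame, against a home of -42, 0. Its two ends agreed to about 0.6 mm, which is within camera error.
  - **Other leaves:** the coarse and fine leaves lie flat on the slab.
  - **Bottle, weight, setter and jar:** none showed any shift between the first and last pictures, to the pixel. The setter's match score was low (0.60), which I put down to changed shadows; side by side it looks the same.
- **Disagreements:**
  - **Coarse leaf set-down:** the wrist force showed no clear contact, and the fingers ended about 6 mm lower than expected. The next picture showed the leaf flat.
  - **Rest block:** it appears turned about 4° from the screw, so its stated reach only fits as an outer bound. The leaf is still well supported.

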